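# Charge the deburring barrel and screw its lid home

## Robot

A 6-joint arm with a two-finger parallel gripper is mounted at the origin on the work surface. World frame = base frame: x ahead of the robot, y to its left, z up, the work surface at z = 0. Lengths are in m, angles in rad, forces in N, time in s.
With the tool pointing down it reaches from about 0.3 to 0.775 m from the base axis. Payload 14.6 kg.
Tool frame: the origin (TCP) lies midway between the tips of the shut fingers; the grasp point (between the pads) lies 19 mm behind it (ctrl.grip_depth is the distance from the TCP to the grasp point, in m); z points along the fingers, x is the direction in which the jaws open and shut, and the axes are right-handed (so a half turn about z gives the same grasp; the last joint's range is limited). The gripper opens to 94 mm and grips with 3 to 60 N. Pads are 16 mm wide; open, the fingers measure 119 mm over their backs; the gripper's body (75 mm by 177 mm) begins 78 mm behind the grasp point.
Start: joints at [1.132, 0.3, 1.521, -0, 1.321, -0.067], TCP at [0.2, 0.512, 0.205] pointing down, gripper open.
Joint ranges: [-3.03, 3.03], [-0.79, 2.21], [0.23, 2.52], [-1.04, 4.18], [0, 3.07], [-2.55, 2.55]. Speed limits (rad/s): [2.22, 2.22, 2.57, 3.14, 3.14, 3.14].

## Interface

Orientations are given as [roll, pitch, yaw] about the fixed x, y, z axes, in that order (R = Rz(yaw) Ry(pitch) Rx(roll)).
In Python, from station import ctrl gives the robot as it stands.
- The arm moves only by the tool play_rows, never from a script. Its argument "steps" is a list that holds one entry, the list of rows, each a list of 7 numbers: the shift along the tool's x, y, z in cm, then the turn, a rotation vector about the tool's x, y, z in rad, then the opening, from 0 (shut) to 1 (fully open). In form: [[[x, y, z, ax, ay, az, hand], ...]]. A call has 1 to 20 rows; each row is the pose to reach, as a shift and turn from the pose measured when the call began, along the tool's axes at that moment; what a row does not reach only later rows make up. A row lasts 1/12 s, in which the tool goes at most 41.7 mm and 7.16 degrees, less where a joint would pass 70% of its speed; a pose out of reach is approached as far as the arm can. A call with a gripper value outside its range is refused whole. The fingers move at their own pace and stop on an object; "force" is the grip in N (left out, the last holds). Time passes only in rows, so rows that repeat a pose let the fingers close. It gives the time, the measured TCP pose, the force and the opening at its end, in the units of the state.
- ctrl.get_obs(): the state, without advancing time (a new reading comes with each control period).
- ctrl.camera(name): name is "side" or "top" or "wrist"; returns a dict with "frame" (400x640x3 uint8, blue, green, red), "fovy" (degrees; the focal length in pixels is half the picture's height over the tangent of half this angle, whatever the lens; pixels are square), "cx", "cy" (the principal point, pixels), "D" ([k1, k2, p1, p2, k3] as OpenCV has them; the pictures are not rectified), "world_to_cam" (4x4, takes a point from world to camera coordinates). Camera axes: x right, y up, looking along -z (the intrinsics and any distortion apply to the point x, -y, -z); pixel columns grow to the right and rows downward; lengths in m; the calibration is good to about 2 mm. A picture is of the moment at which its call begins. There is no depth.
- ctrl.hand_in(): hands the job in, once; it reports no verdict.
The state is a dict: "time_s": time; "qpos": joint angles; "joint_vel": joint speeds; "tau": joint torques, N m; "ee_pos": TCP position; "eef_rot": TCP orientation; "force": force on the tool from outside, world axes, zero at the start; "moment": the same for the moment, N m; "grip_width": finger opening in m.
Only numpy, scipy, OpenCV 4.12 (cv2) and the standard library are available. Lean on these libraries where they do the work, as an engineer would, in place of code of your own. Each camera call takes 0.05 s, during which the arm holds its last target. There are 200 camera calls.

## Task

Charge the deburring barrel: drop every brass bolster on the bench into the barrel, then tip the pot so that all six stones drain in on top of them, and stand the pot fully upright again. Then set the lid on the barrel, turn it back until the thread drops into place, and screw it forward fully home. Leave the bottles and the other tools where they are.

Things in the scene. Friction and masses are not known exactly. Their poses are not given: they have to be found in the camera images.
- mouth (a point): Centre of the barrel's open mouth, at rim level, 145 mm above the bench; z up, +y points level from the barrel to the pot. The blue 12-sided barrel (108 mm outside, 96 mm inside, inner floor 129 mm below the rim) is fixed to the bench, on one base with the pot. Inside the mouth a right-hand thread of three equal starts stands 7 mm in from the wall and leaves a clear throat of 82 mm.
- thread (a point): Point on the barrel's axis 18 mm below the rim, in the thread. With the lid's lugs resting on top of the thread, turning back (anticlockwise from above) by at most 100 degrees makes the lid drop about 10 mm, in a window 24 degrees wide; forward (clockwise) on top it only meets a stop. From the drop, 60 to 84 degrees forward lowers it about 6 mm to home, against the stops.
- lid_grip (a point): Grip point of the screw lid: middle of the orange bar on top, 62 mm above the lid's foot. Bar 60 mm long (this frame's x), 18 wide (y), 34 high; its top is 12 mm above this point, its foot (the black flange) 22 mm below. The point is 44 to 50 mm above the barrel's rim when the lugs rest on top of the thread, about 35 mm once dropped in, 29 mm when screwed home.
- lid_foot (a point): Centre of the lid's underside; z is the lid's axis. The lid stands upright on the bench on this foot. Plug 34 mm long, 78 mm across, its lowest 10 mm tapered to 60 mm, with three steel lugs 120 degrees apart (91 mm across), undersides 10 mm above the foot; on it the flange, 106 mm across, 6 mm thick. Mass 0.2 to 0.33 kg.
- pot_hinge (a point): Middle of the hinge of the aluminium tipping pot: 64 mm beside the barrel's axis (along +y of the mouth's frame), 22 mm above the rim. The hinge line is level, along this frame's x. The pot is 44 mm wide, 84 long and 60 deep inside; its spout stands 28 mm above the hinge.
- pot_bar (a point): Middle of the pot's red round grip bar: 12 mm thick, 52 mm free length, parallel to the hinge; with the pot upright it is 125 mm beyond the hinge (away from the barrel), 8 mm below it, its axis 38 mm from the pot's back wall. It swings up and over with the pot, rolling between the fingers.
- pot (a joint): Tilt of the pot in rad: 0 upright (as at the start); grows as the bar is raised and swung over towards the barrel; stop at 2.2, where the spout hangs over the barrel's mouth and everything slides out. The hinge is stiff: 2 to 8 N at the bar move it, and the pot stays where it is left.
- bolster1_mid (a point): Centre of a knife bolster, a brass block 45 x 20 x 16 mm (x, y, z of this frame) with a dark slot in its upper face, 0.11 kg, lying flat on the bench. Two to four of the four are there; they start at least 60 mm apart.
- bolster2_mid (a point): Centre of a knife bolster, a brass block 45 x 20 x 16 mm (x, y, z of this frame) with a dark slot in its upper face, 0.11 kg, lying flat on the bench. Two to four of the four are there; they start at least 60 mm apart.
- bolster3_mid (a point): Centre of a knife bolster, a brass block 45 x 20 x 16 mm (x, y, z of this frame) with a dark slot in its upper face, 0.11 kg, lying flat on the bench. Two to four of the four are there; they start at least 60 mm apart.
- bolster4_mid (a point): Centre of a knife bolster, a brass block 45 x 20 x 16 mm (x, y, z of this frame) with a dark slot in its upper face, 0.11 kg, lying flat on the bench. Two to four of the four are there; they start at least 60 mm apart.
- stone1_mid (a point): Centre of a ceramic tumbling stone, a reddish cylinder 18 mm across and 18 mm high (its axis is z), 12 g; it starts in the pot.
- stone2_mid (a point): Centre of a ceramic tumbling stone, a reddish cylinder 18 mm across and 18 mm high (its axis is z), 12 g; it starts in the pot.
- stone3_mid (a point): Centre of a ceramic tumbling stone, a reddish cylinder 18 mm across and 18 mm high (its axis is z), 12 g; it starts in the pot.
- stone4_mid (a point): Centre of a ceramic tumbling stone, a reddish cylinder 18 mm across and 18 mm high (its axis is z), 12 g; it starts in the pot.
- stone5_mid (a point): Centre of a ceramic tumbling stone, a reddish cylinder 18 mm across and 18 mm high (its axis is z), 12 g; it starts in the pot.
- stone6_mid (a point): Centre of a ceramic tumbling stone, a reddish cylinder 18 mm across and 18 mm high (its axis is z), 12 g; it starts in the pot.
- oil_bottle: Clear bottle with a green cap, 60 mm across, 160 mm high; a bystander, origin on its underside.
- spray: White spray bottle, 68 mm across, 180 mm high; a bystander, origin on its underside.
- whetstone: Grey whetstone, 70 x 160 x 28 mm; a bystander, origin on its underside.
- hammer: Hammer lying on the bench; a bystander, origin on its underside.
- driver: Screwdriver lying on the bench; a bystander, origin on its underside.
- brush: Brush lying on the bench; a bystander, origin on its underside.

How it is judged:
On the way, in this order (a step that is already met when the one before it is completed fails the run):
1. every bolster that is present lies in the barrel (horizontal distance between each of bolster1_mid, bolster2_mid, bolster3_mid, bolster4_mid and mouth below 0.05 m and height (world z) of each of bolster1_mid, bolster2_mid, bolster3_mid, bolster4_mid below 0.12 m), for 0.2 s.
2. all six stones lie in the barrel (horizontal distance between each of stone1_mid, stone2_mid, stone3_mid, stone4_mid, stone5_mid, stone6_mid and mouth below 0.05 m and height (world z) of each of stone1_mid, stone2_mid, stone3_mid, stone4_mid, stone5_mid, stone6_mid below 0.12 m), for 0.2 s.
3. the lid's lugs have dropped into the thread (horizontal distance between lid_grip and mouth below 0.006 m and angle between lid_grip's own z axis and vertical below 0.06 rad and z of lid_grip in the frame of mouth below 0.0385 m), for 0.2 s.
At the end, for the whole second after the job is handed in: Every bolster present and all six stones lie in the barrel; the pot is upright (within 0.12 rad); the lid is screwed home: its grip point less than 30.5 mm above the rim, within 6 mm of the barrel's axis, level within 0.06 rad and at rest (all of step 1 and all of step 2 and horizontal distance between lid_grip and mouth below 0.006 m and angle between lid_grip's own z axis and vertical below 0.06 rad and z of lid_grip in the frame of mouth below 0.0305 m and value of joint pot below 0.12 rad and linear speed of lid below 0.02 m/s); the robot touches nothing.
It fails at once if a bystander was moved more than 40 mm (distance of any of oil_bottle, spray, whetstone, hammer, driver, brush from where it was at the start of the episode above 0.04 m).
It fails at once if a bottle was knocked over (angle between any of oil_bottle, spray's own z axis and vertical above 0.6 rad).
Of bolster1, bolster2, bolster3, bolster4 only 2 to 4 are there at a start; the rules pass over those that are not, and their reading is None.
At some moment in a run one of bolster1, bolster2, bolster3, bolster4, lid may be knocked a few centimetres aside while the robot is not near it.
It also fails if it takes over 210 s, if anything falls off the work surface, if the arm or the gripper's body presses on something with over 40 N, if the wrist force passes 120 N, or if a joint passes its speed limit or range.

## Working session

There is one attempt and no reset: what is moved stays moved. The work goes in short steps, Python scripts to look and compute and a tool call to move; the robot and the scene stay as the last step left them, time stands still between calls to the robot, and variables do not carry over. Pictures are saved under pics/ and viewed, about 12 in all and at most 16, crops included, and the job is handed in when it is done.

Besides the shell and the picture viewer there is one more tool, called after ">>>" by a JSON object that holds its "fn" and its "kwargs", one argument or row to a line. play_rows: Moves the arm, as the interface text tells. Its arguments: {"type":"object","properties":{"steps":{"type":"array"},"force":{"type":"number"}},"required":["steps"]}

```bash
ls; mkdir -p pics; cat > h.py <<'E'
import numpy as np, cv2
from station import ctrl
from scipy.spatial.transform import Rotation as R
def cam(n,save=None):
    c=ctrl.camera(n); 
    if save: cv2.imwrite('pics/'+save+'.png',c['frame'])
    return c
def K(c):
    f=200/np.tan(np.radians(c['fovy'])/2); return np.array([[f,0,c['cx']],[0,f,c['cy']],[0,0,1.]])
F=np.diag([1,-1,-1.])
def proj(c,P):
    W=np.array(c['world_to_cam']); p=(F@(W[:3,:3]@np.atleast_2d(P).T+W[:3,3:])).T
    return cv2.projectPoints(p,np.zeros(3),np.zeros(3),K(c),np.array(c['D'],float))[0][:,0]
def ray(c,uv,z):
    "pixel -> world point at height z"
    W=np.array(c['world_to_cam']); uv=np.atleast_2d(np.array(uv,float))[:,None]
    n=cv2.undistortPoints(uv,K(c),np.array(c['D'],float))[:,0]
    d=(W[:3,:3].T@F@np.c_[n,np.ones(len(n))].T).T; o=-W[:3,:3].T@W[:3,3]
    return o+d*((z-o[2])/d[:,2])[:,None]
def pose():
    o=ctrl.get_obs(); return np.array(o['ee_pos']),o['eef_rot'],o
def Rm(r):
    r=np.array(r,float); return R.from_matrix(r) if r.shape==(3,3) else R.from_euler('xyz',r)
def rel(p,Rt=None):
    "row (cm, rad) to reach TCP p with rotation Rt"
    e,r,o=pose(); R0=Rm(r); Rt=R0 if Rt is None else Rt
    return np.round(np.r_[R0.inv().apply(np.array(p)-e)*100,(R0.inv()*Rt).as_rotvec()],3)
def down(yaw):
    "tool down with jaw axis (x) at yaw"
    return R.from_euler('xyz',[np.pi,0,yaw])
E
python3 - <<'E'
from h import *
for n in ['top','side','wrist']:
    c=cam(n,n+'0'); print(n,c['fovy'],c['cx'],c['cy'],c['D'],np.round(c['world_to_cam'],3).tolist())
    import pickle; pickle.dump(c,open(n+'0.pkl','wb'))
print(ctrl.get_obs())
E
```

```text
pics
top 57.032184929517086 323.2481832665664 195.62240397294136 [0.02973722 0.         0.         0.         0.        ] [[-0.014, -1.0, 0.02, -0.019], [0.982, -0.01, 0.189, -0.561], [-0.189, 0.022, 0.982, -1.166], [0.0, 0.0, 0.0, 1.0]]
side 52.10546467686365 317.54568331190796 198.3345886271897 [0.01285434 0.         0.         0.         0.        ] [[0.848, -0.53, 0.008, -0.459], [0.355, 0.579, 0.734, -0.295], [-0.393, -0.62, 0.679, -1.031], [0.0, 0.0, 0.0, 1.0]]
wrist 66.0982119931477 321.9306404863541 200.35132922036362 [-0.05237584  0.          0.          0.          0.        ] [[0.363, 0.932, -0.001, -0.55], [-0.894, 0.348, -0.284, 0.028], [-0.265, 0.104, 0.959, -0.392], [0.0, 0.0, 0.0, 1.0]]
{'time_s': 0.15, 'qpos': array([ 1.13239343e+00,  3.00338874e-01,  1.52137151e+00,  3.63016121e-05,
        1.32071962e+00, -6.65786728e-02]), 'joint_vel': array([-0.00079332, -0.00170873, -0.00266584,  0.00089441, -0.00115607,
       -0.00072078]), 'tau': array([ 1.32651967e-03, -5.31951535e+01, -3.52824068e+01,  7.08955480e-02,
        2.35549867e-02, -6.22894709e-05]), 'ee_pos': array([0.19973095, 0.5122619 , 0.20504753]), 'eef_rot': array([-3.14150186e+00,  8.33157895e-04,  1.19896314e+00]), 'force': array([-0.82926176, -0.48816084, -0.08613919]), 'moment': array([ 0.02308267, -0.0247305 ,  0.02352496]), 'grip_width': 0.09415126868874185}
```

View pics/top0.png

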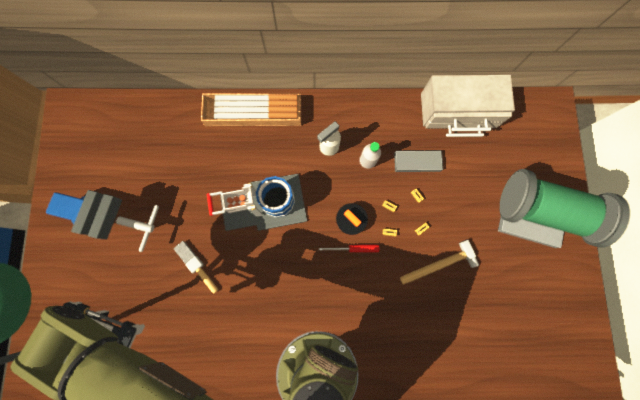

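View pics/side0.png

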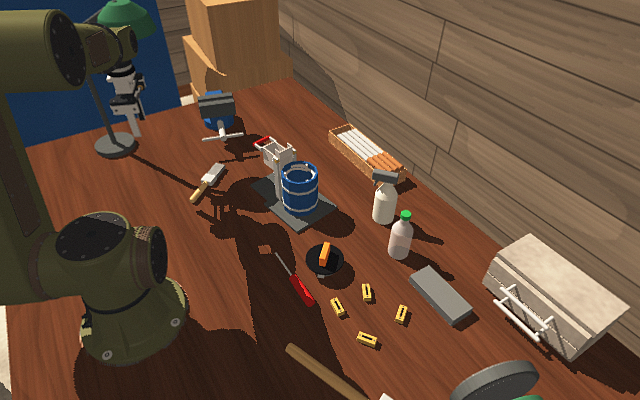

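The top view shows four bolsters near (390,206), (417,195), (390,232) and (422,229). The lid is at (352,217), the barrel mouth at (275,196), and the pot's red bar at (211,203). I'll measure these by colour.

```bash
cat > det.py <<'E'
from h import *
def bolsters(c,z=0.016,roi=None,minA=15):
    h=cv2.cvtColor(c['frame'],cv2.COLOR_BGR2HSV)
    m=cv2.inRange(h,(18,110,110),(34,255,255))
    if roi: t=np.zeros_like(m); t[roi[1]:roi[3],roi[0]:roi[2]]=255; m&=t
    m=cv2.morphologyEx(m,cv2.MORPH_CLOSE,np.ones((5,5)))
    out=[]
    for k in cv2.findContours(m,cv2.RETR_EXTERNAL,cv2.CHAIN_APPROX_NONE)[0]:
        if cv2.contourArea(k)<minA: continue
        w=ray(c,k[:,0],z)[:,:2].astype(np.float32)
        r=cv2.minAreaRect(w*1000); b=cv2.boxPoints(r); e=b[1]-b[0]; g=b[2]-b[1]
        l=e if np.hypot(*e)>np.hypot(*g) else g
        out.append((k[:,0].mean(0).round(),np.round(np.array(r[0])/1000,4),np.round(r[1],0),round(float(np.arctan2(l[1],l[0])),3)))
    return out
E
python3 - <<'E'
from det import *; import pickle
T=pickle.load(open('top0.pkl','rb')); S=pickle.load(open('side0.pkl','rb'))
print('top');[print(b) for b in bolsters(T)]
print('side');[print(b) for b in bolsters(S)]
h=cv2.cvtColor(T['frame'],cv2.COLOR_BGR2HSV)
for n,lo,hi,z,roi in [('orange',(8,150,150),(17,255,255),.074,(330,200,375,235)),('blue',(95,80,40),(125,255,255),.145,(245,165,305,225)),('red',(0,150,90),(6,255,255),.165,(195,185,222,220)),('red2',(174,150,90),(180,255,255),.165,(195,185,222,220))]:
    m=cv2.inRange(h,lo,hi)[roi[1]:roi[3],roi[0]:roi[2]]; y,x=np.nonzero(m)
    if len(x):
        p=ray(T,np.c_[x+roi[0],y+roi[1]],z); r=cv2.minAreaRect((p[:,:2]*1000).astype(np.float32)); print(n,len(x),r, p.mean(0))
a=cv2.resize(T['frame'][150:260,195:315],None,fx=6,fy=6,interpolation=cv2.INTER_CUBIC)[:590]; cv2.imwrite('pics/c1.png',a)
E
```

```text
top
(array([300., 379.]), array([0.0115, 0.0513]), array([112., 159.]), -1.105)
(array([110., 387.]), array([0.0083, 0.6137]), array([286., 114.]), 1.532)
(array([296., 353.]), array([0.0659, 0.0666]), array([20., 65.]), -0.913)
(array([ 50., 355.]), array([0.0816, 0.8173]), array([187., 201.]), -0.489)
(array([206., 280.]), array([0.2934, 0.3562]), array([92., 18.]), 0.683)
(array([434., 267.]), array([ 0.3251, -0.3868]), array([ 23., 233.]), -1.204)
(array([389., 232.]), array([ 0.4414, -0.2464]), array([48., 20.]), 1.56)
(array([422., 229.]), array([ 0.4518, -0.3576]), array([22., 49.]), -0.959)
(array([352., 218.]), array([ 0.492 , -0.1231]), array([55., 17.]), 0.763)
(array([389., 206.]), array([ 0.5314, -0.2514]), array([45., 25.]), 1.083)
(array([417., 195.]), array([ 0.5661, -0.3487]), array([45., 26.]), 0.565)
(array([235., 120.]), array([0.8454, 0.2806]), array([231.,   4.]), 1.568)
(array([630.,  37.]), array([ 1.1505, -1.1666]), array([24., 57.]), -1.11)
(array([522.,  24.]), array([ 1.2134, -0.7819]), array([29., 22.]), 0.078)
(array([507.,   6.]), array([ 1.2925, -0.731
[... 374 characters left out ...]
579]), array([49., 20.]), 1.018)
(array([324., 250.]), array([ 0.5132, -0.0806]), array([58., 15.]), 0.745)
(array([115.,  29.]), array([0.37  , 1.9442]), array([46., 55.]), -0.524)
(array([24., 12.]), array([-0.0481,  2.5064]), array([ 90., 288.]), -0.513)
orange 172 ((486.4559020996094, -118.15477752685547), (143.9960174560547, 110.59420776367188), 89.31462097167969) [ 0.47659715 -0.12137866  0.074     ]
blue 375 ((545.8999633789062, 127.93989562988281), (121.46915435791016, 106.70501708984375), 0.13974855840206146) [0.55129821 0.1259649  0.145     ]
red 96 ((518.007080078125, 314.03485107421875), (68.47318267822266, 13.59227180480957), 10.30456256866455) [0.51808962 0.31451145 0.165     ]
```

View pics/c1.png

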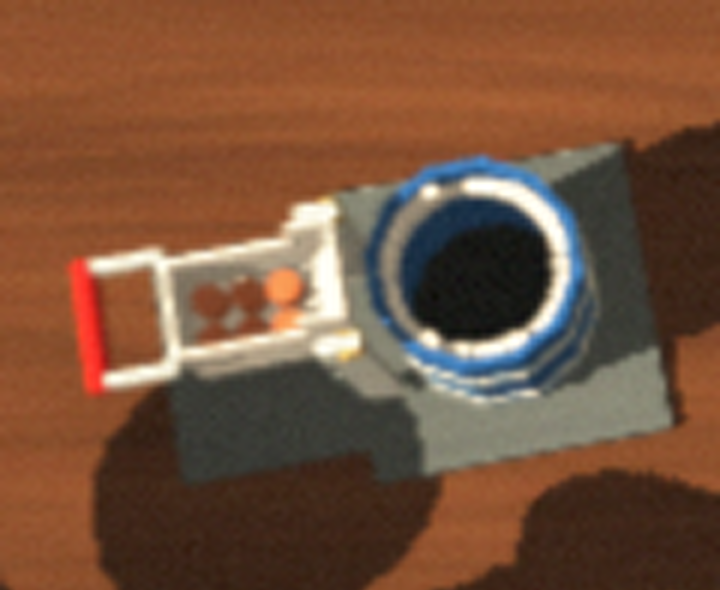

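The crop shows the barrel rim centred at about (274.7,193.6), the red bar at (209.7,204.2), and stones in the pot. Next I'll work out poses and the first approach.

```bash
python3 - <<'E'
from det import *; import pickle
T=pickle.load(open('top0.pkl','rb')); W=pickle.load(open('wrist0.pkl','rb'))
print('bar',ray(T,(209.7,204.2),.159),'mouth',ray(T,(274.7,193.6),.145))
e,r,o=pose(); M=np.array(W['world_to_cam']); cw=-M[:3,:3].T@M[:3,3]
print('cam in tool',Rm(r).inv().apply(cw-e), 'axes', Rm(r).inv().as_matrix()@M[:3,:3].T)
print(rel([.53,-.254,.20],down(-.52)))
E
```

```text
bar [[0.5181745  0.31551578 0.159     ]] mouth [[0.55126524 0.12430813 0.145     ]]
cam in tool [ 0.00027136 -0.08490235 -0.17854562] axes [[ 9.99999716e-01 -5.60584202e-04 -5.02759609e-04]
 [-6.80359748e-04 -9.58758711e-01 -2.84220462e-01]
 [-3.22695653e-04  2.84220724e-01 -9.58758821e-01]]
[-5.939e+01  5.861e+01  5.490e-01  1.000e-03  1.000e-03  1.719e+00]
```

>>> {"fn": "play_rows", "kwargs": {
  "steps": [
    [[-59.4, 58.6, 0.5, 0, 0, 1.72, 0.5], [-59.4, 58.6, 0.5, 0, 0, 1.72, 0.5], [-59.4, 58.6, 0.5, 0, 0, 1.72, 0.5], [-59.4, 58.6, 0.5, 0, 0, 1.72, 0.5], [-59.4, 58.6, 0.5, 0, 0, 1.72, 0.5], [-59.4, 58.6, 0.5, 0, 0, 1.72, 0.5], [-59.4, 58.6, 0.5, 0, 0, 1.72, 0.5], [-59.4, 58.6, 0.5, 0, 0, 1.72, 0.5], [-59.4, 58.6, 0.5, 0, 0, 1.72, 0.5], [-59.4, 58.6, 0.5, 0, 0, 1.72, 0.5], [-59.4, 58.6, 0.5, 0, 0, 1.72, 0.5], [-59.4, 58.6, 0.5, 0, 0, 1.72, 0.5], [-59.4, 58.6, 0.5, 0, 0, 1.72, 0.5], [-59.4, 58.6, 0.5, 0, 0, 1.72, 0.5], [-59.4, 58.6, 0.5, 0, 0, 1.72, 0.5], [-59.4, 58.6, 0.5, 0, 0, 1.72, 0.5], [-59.4, 58.6, 0.5, 0, 0, 1.72, 0.5], [-59.4, 58.6, 0.5, 0, 0, 1.72, 0.5], [-59.4, 58.6, 0.5, 0, 0, 1.72, 0.5], [-59.4, 58.6, 0.5, 0, 0, 1.72, 0.5]]
  ]
}}

```text
time_s: 1.82
ee_pos: [0.5297, -0.2551, 0.2002]
eef_rot: [3.141, 0.0, -0.521]
force: [0.0, 0.4, 0.3]
grip_width: 0.047
```

```bash
cat >> det.py <<'E'
def look(name=None,**k):
    c=cam('wrist',name); e,r,o=pose()
    for b in bolsters(c,minA=300,**k):
        if np.linalg.norm(b[1]-e[:2])<.2: print(b)
    return c
E
python3 - <<'E'
from det import *
c=look('w1'); e,r,o=pose(); print(proj(c,e))
E
```

```text
(array([312., 272.]), array([ 0.4551, -0.3554]), array([26., 45.]), -0.949)
(array([386., 226.]), array([ 0.5685, -0.3457]), array([44., 25.]), 0.598)
(array([260., 209.]), array([ 0.4444, -0.2469]), array([47., 24.]), 1.44)
(array([324., 176.]), array([ 0.5324, -0.2505]), array([45., 21.]), 1.05)
(array([212.,  95.]), array([ 0.4696, -0.1059]), array([69., 18.]), 0.767)
[[330.58617628 250.93182081]]
```

View pics/w1.png

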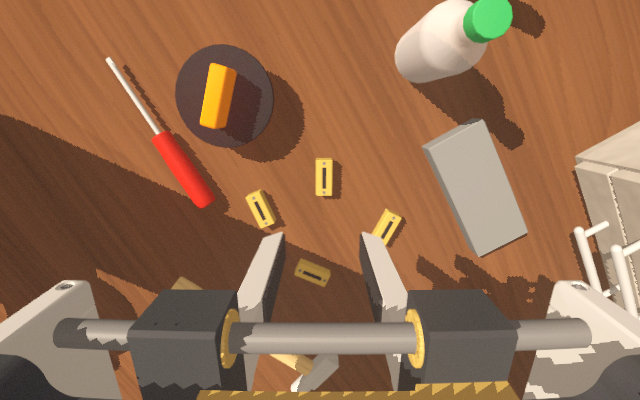

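The wrist view shows all four bolsters, with the target at (324,176) and the lid at (224,95). I'll grasp the first one now.

>>> {"fn": "play_rows", "kwargs": {
  "steps": [
    [[0, -0.5, 10, 0, 0, 0, 0.5], [0, -0.5, 16, 0, 0, 0, 0.5], [0, -0.5, 16, 0, 0, 0, 0.5], [0, -0.5, 16, 0, 0, 0, 0.5], [0, -0.5, 17.5, 0, 0, 0, 0.5], [0, -0.5, 19.4, 0, 0, 0, 0.5], [0, -0.5, 19.4, 0, 0, 0, 0.5], [0, -0.5, 19.4, 0, 0, 0, 0], [0, -0.5, 19.4, 0, 0, 0, 0], [0, -0.5, 19.4, 0, 0, 0, 0], [0, -0.5, 19.4, 0, 0, 0, 0], [0, -0.5, 19.4, 0, 0, 0, 0], [0, -0.5, 18, 0, 0, 0, 0], [0, -0.5, 15, 0, 0, 0, 0], [0, -0.5, 5, 0, 0, 0, 0], [0, -0.5, 0, 0, 0, 0, 0], [0, -0.5, 0, 0, 0, 0, 0], [0, -0.5, 0, 0, 0, 0, 0]]
  ],
  "force": 25
}}

```text
time_s: 3.37
ee_pos: [0.534, -0.2564, 0.2039]
eef_rot: [3.14, -0.004, -0.524]
force: [0.9, 1.0, -1.1]
grip_width: 0.0197
```

```bash
python3 - <<'E'
from det import *
y=.175
for z in (.21,.16): print(rel([.551,.125,z],down(y)))
print(ctrl.get_obs()['grip_width'])
E
```

```text
[-1.7611e+01 -3.3868e+01 -7.4500e-01  3.0000e-03 -4.0000e-03 -6.9900e-01]
[-1.7633e+01 -3.3877e+01  4.2550e+00  3.0000e-03 -4.0000e-03 -6.9900e-01]
0.019712380853237944
```

>>> {"fn": "play_rows", "kwargs": {
  "steps": [
    [[-17.6, -33.9, -0.7, 0, 0, -0.7, 0], [-17.6, -33.9, -0.7, 0, 0, -0.7, 0], [-17.6, -33.9, -0.7, 0, 0, -0.7, 0], [-17.6, -33.9, -0.7, 0, 0, -0.7, 0], [-17.6, -33.9, -0.7, 0, 0, -0.7, 0], [-17.6, -33.9, -0.7, 0, 0, -0.7, 0], [-17.6, -33.9, -0.7, 0, 0, -0.7, 0], [-17.6, -33.9, -0.7, 0, 0, -0.7, 0], [-17.6, -33.9, -0.7, 0, 0, -0.7, 0], [-17.6, -33.9, -0.7, 0, 0, -0.7, 0], [-17.6, -33.9, -0.7, 0, 0, -0.7, 0], [-17.6, -33.9, 2, 0, 0, -0.7, 0], [-17.6, -33.9, 5, 0, 0, -0.7, 0], [-17.6, -33.9, 5, 0, 0, -0.7, 0], [-17.6, -33.9, 5, 0, 0, -0.7, 0.4], [-17.6, -33.9, 5, 0, 0, -0.7, 0.4], [-17.6, -33.9, 5, 0, 0, -0.7, 0.4], [-17.6, -33.9, 2, 0, 0, -0.7, 0.4], [-17.6, -33.9, -4, 0, 0, -0.7, 0.4], [-17.6, -33.9, -4, 0, 0, -0.7, 0.4]]
  ]
}}

```text
time_s: 5.03
ee_pos: [0.5523, 0.1253, 0.2489]
eef_rot: [3.137, -0.009, 0.176]
force: [0.8, 0.1, 0.9]
grip_width: 0.0376
```

```bash
python3 - <<'E'
from det import *
c=cam('wrist','w2'); import pickle; pickle.dump((c,pose()),open('w2.pkl','wb'))
print(rel([.569,-.346,.22],down(.6-np.pi/2)), proj(c,[.551,.125,.145]))
E
```

```text
[-6.7020e+00  4.6685e+01  3.2330e+00 -4.0000e-03 -1.4000e-02  1.1460e+00] [[320.89953392 200.66867841]]
```

View pics/w2.png

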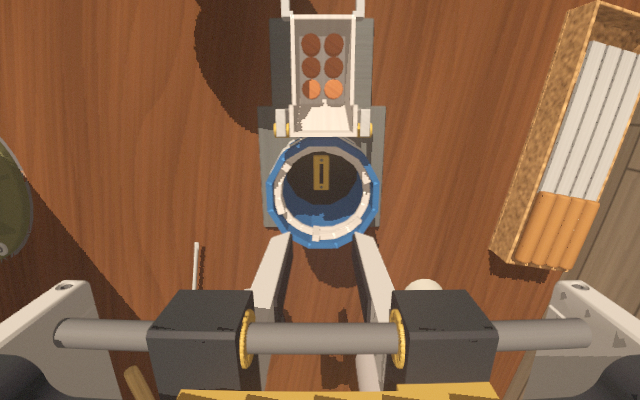

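The first bolster lies in the barrel at (321,172), and the six stones are in the pot. The mouth looks to be a few mm off my estimate, so I'll fit it to the barrel silhouette.

```bash
cat > fit.py <<'E'
from h import *; import pickle
from scipy.optimize import minimize
def fitbarrel(c,roi,zb=.02,dbg=False):
    h=cv2.cvtColor(c['frame'],cv2.COLOR_BGR2HSV); m=cv2.inRange(h,(98,100,50),(122,255,255))
    t=np.zeros_like(m); t[roi[1]:roi[3],roi[0]:roi[2]]=1; m*=t
    m=cv2.morphologyEx(m,cv2.MORPH_OPEN,np.ones((2,2)))
    y,x=np.nonzero(m); hull=cv2.convexHull(np.c_[x,y].astype(np.int32))
    M=np.zeros((400,640),np.uint8); cv2.fillConvexPoly(M,hull,255); M=cv2.resize(M,None,fx=2,fy=2)
    a=np.linspace(0,2*np.pi,13)[:-1]
    def cost(v):
        P=[[v[0]+v[2]*np.cos(q+v[3]),v[1]+v[2]*np.sin(q+v[3]),z] for q in a for z in (zb,.145)]
        p=cv2.convexHull((proj(c,P)*2*16).astype(np.int32)); N=np.zeros_like(M); cv2.fillConvexPoly(N,p,255,shift=4)
        return (cv2.countNonZero(M^N))/cv2.countNonZero(M)
    s=minimize(cost,[.551,.125,.054,.175],method='Nelder-Mead',options=dict(initial_simplex=[[.551,.125,.054,.175],[.558,.125,.054,.175],[.551,.133,.054,.175],[.551,.125,.057,.175],[.551,.125,.054,.4]],maxiter=200))
    return np.round(s.x,4),round(s.fun,3)
E
python3 - <<'E'
from fit import *
T=pickle.load(open('top0.pkl','rb')); S=pickle.load(open('side0.pkl','rb')); w,_=pickle.load(open('w2.pkl','rb'))
print(fitbarrel(w,(255,125,390,255))); print(fitbarrel(T,(245,165,305,225))); print(fitbarrel(S,(275,155,325,220)))
E
```

```text
(array([0.5529, 0.1259, 0.0537, 0.0938]), np.float64(0.159))
(array([0.5558, 0.127 , 0.0501, 0.3587]), np.float64(0.177))
(array([0.5518, 0.1138, 0.056 , 0.3366]), np.float64(0.105))
```

>>> {"fn": "play_rows", "kwargs": {
  "steps": [
    [[-6.7, 46.7, 3.2, 0, 0, 1.14, 0.5], [-6.7, 46.7, 3.2, 0, 0, 1.14, 0.5], [-6.7, 46.7, 3.2, 0, 0, 1.14, 0.5], [-6.7, 46.7, 3.2, 0, 0, 1.14, 0.5], [-6.7, 46.7, 3.2, 0, 0, 1.14, 0.5], [-6.7, 46.7, 3.2, 0, 0, 1.14, 0.5], [-6.7, 46.7, 3.2, 0, 0, 1.14, 0.5], [-6.7, 46.7, 3.2, 0, 0, 1.14, 0.5], [-6.7, 46.7, 3.2, 0, 0, 1.14, 0.5], [-6.7, 46.7, 3.2, 0, 0, 1.14, 0.5], [-6.7, 46.7, 3.2, 0, 0, 1.14, 0.5], [-6.7, 46.7, 3.2, 0, 0, 1.14, 0.5], [-6.7, 46.7, 3.2, 0, 0, 1.14, 0.5], [-6.7, 46.7, 3.2, 0, 0, 1.14, 0.5], [-6.7, 46.7, 3.2, 0, 0, 1.14, 0.5]]
  ]
}}

```text
time_s: 6.33
ee_pos: [0.5693, -0.3453, 0.2211]
eef_rot: [-3.131, -0.01, -0.964]
force: [-0.6, 0.1, -0.3]
grip_width: 0.0468
```

```bash
python3 - <<'E'
from det import *
c=look(); e,r,o=pose(); print(e,r)
print(rel([.5675,-.347,.006],down(.6-np.pi/2)))
E
```

```text
(array([208., 213.]), array([ 0.4455, -0.2486]), array([45., 26.]), 1.434)
(array([323., 180.]), array([ 0.5684, -0.3491]), array([46., 19.]), 0.605)
[ 0.56939007 -0.34503692  0.22116222] [-3.13108447 -0.01027614 -0.96326575]
[-1.6800e-01  4.9300e-01  2.1512e+01 -1.1000e-02 -1.0000e-02  8.0000e-03]
```

>>> {"fn": "play_rows", "kwargs": {
  "steps": [
    [[0, 0.5, 10, -0.01, -0.01, 0, 0.5], [0, 0.5, 18, -0.01, -0.01, 0, 0.5], [0, 0.5, 18, -0.01, -0.01, 0, 0.5], [0, 0.5, 18, -0.01, -0.01, 0, 0.5], [0, 0.5, 18, -0.01, -0.01, 0, 0.5], [0, 0.5, 19.5, -0.01, -0.01, 0, 0.5], [0, 0.5, 21.4, -0.01, -0.01, 0, 0.5], [0, 0.5, 21.4, -0.01, -0.01, 0, 0.5], [0, 0.5, 21.4, -0.01, -0.01, 0, 0], [0, 0.5, 21.4, -0.01, -0.01, 0, 0], [0, 0.5, 21.4, -0.01, -0.01, 0, 0], [0, 0.5, 21.4, -0.01, -0.01, 0, 0], [0, 0.5, 20, -0.01, -0.01, 0, 0], [0, 0.5, 15, -0.01, -0.01, 0, 0], [0, 0.5, 5, -0.01, -0.01, 0, 0], [0, 0.5, 0, -0.01, -0.01, 0, 0], [0, 0.5, 0, -0.01, -0.01, 0, 0], [0, 0.5, 0, -0.01, -0.01, 0, 0], [-39.6, -25.4, 0, -0.01, -0.01, -1.14, 0], [-39.6, -25.4, 0, -0.01, -0.01, -1.14, 0]]
  ]
}}

```text
time_s: 8.05
ee_pos: [0.5628, -0.2651, 0.2244]
eef_rot: [3.141, -0.006, -0.711]
force: [0.7, 1.4, -2.4]
grip_width: 0.0195
```

```bash
python3 - <<'E'
from det import *
y=.175; print(ctrl.get_obs()['grip_width'])
for p,y in [((.552,.126,.215),y),((.552,.126,.155),y),((.445,-.248,.24),1.44-np.pi/2)]: print(rel(p,down(y)))
E
```

```text
0.019473807349398263
[-2.6346e+01 -2.8932e+01  7.7200e-01  3.0000e-03 -6.0000e-03 -8.8600e-01]
[-2.6383e+01 -2.8933e+01  6.7720e+00  3.0000e-03 -6.0000e-03 -8.8600e-01]
[-1.0036e+01  6.3920e+00 -1.6210e+00  2.0000e-03 -6.0000e-03 -5.8000e-01]
```

>>> {"fn": "play_rows", "kwargs": {
  "steps": [
    [[-26.4, -28.9, 0.8, 0, 0, -0.88, 0], [-26.4, -28.9, 0.8, 0, 0, -0.88, 0], [-26.4, -28.9, 0.8, 0, 0, -0.88, 0], [-26.4, -28.9, 0.8, 0, 0, -0.88, 0], [-26.4, -28.9, 0.8, 0, 0, -0.88, 0], [-26.4, -28.9, 0.8, 0, 0, -0.88, 0], [-26.4, -28.9, 0.8, 0, 0, -0.88, 0], [-26.4, -28.9, 0.8, 0, 0, -0.88, 0], [-26.4, -28.9, 0.8, 0, 0, -0.88, 0], [-26.4, -28.9, 0.8, 0, 0, -0.88, 0], [-26.4, -28.9, 0.8, 0, 0, -0.88, 0], [-26.4, -28.9, 4, 0, 0, -0.88, 0], [-26.4, -28.9, 7, 0, 0, -0.88, 0], [-26.4, -28.9, 7, 0, 0, -0.88, 0], [-26.4, -28.9, 7, 0, 0, -0.88, 0.4], [-26.4, -28.9, 7, 0, 0, -0.88, 0.4], [-26.4, -28.9, 7, 0, 0, -0.88, 0.4], [-26.4, -28.9, 3, 0, 0, -0.88, 0.4], [-26.4, -28.9, -1, 0, 0, -0.88, 0.4], [-26.4, -28.9, -1.6, 0, 0, -0.88, 0.4]]
  ]
}}

```text
time_s: 9.72
ee_pos: [0.5532, 0.1264, 0.2474]
eef_rot: [3.137, -0.015, 0.169]
force: [1.0, -0.3, 0.3]
grip_width: 0.0372
```

```bash
python3 - <<'E'
from det import *
print(rel((.445,-.248,.22),down(1.44-np.pi/2)))
E
```

```text
[-1.7005e+01  3.5070e+01  2.6530e+00  3.0000e-03 -1.6000e-02  3.0000e-01]
```

>>> {"fn": "play_rows", "kwargs": {
  "steps": [
    [[-17, 35, 2.7, 0, -0.016, 0.3, 0.5], [-17, 35, 2.7, 0, -0.016, 0.3, 0.5], [-17, 35, 2.7, 0, -0.016, 0.3, 0.5], [-17, 35, 2.7, 0, -0.016, 0.3, 0.5], [-17, 35, 2.7, 0, -0.016, 0.3, 0.5], [-17, 35, 2.7, 0, -0.016, 0.3, 0.5], [-17, 35, 2.7, 0, -0.016, 0.3, 0.5], [-17, 35, 2.7, 0, -0.016, 0.3, 0.5], [-17, 35, 2.7, 0, -0.016, 0.3, 0.5], [-17, 35, 2.7, 0, -0.016, 0.3, 0.5], [-17, 35, 2.7, 0, -0.016, 0.3, 0.5], [-17, 35, 2.7, 0, -0.016, 0.3, 0.5], [-17, 35, 2.7, 0, -0.016, 0.3, 0.5], [-17, 35, 2.7, 0, -0.016, 0.3, 0.5]]
  ]
}}

```text
time_s: 10.88
ee_pos: [0.4455, -0.2463, 0.2202]
eef_rot: [3.139, -0.001, -0.13]
force: [-0.1, -1.1, 0.2]
grip_width: 0.047
```

```bash
python3 - <<'E'
from det import *
c=look(); e,r,o=pose(); print(e,r)
print(rel([.4435,-.248,.006],down(1.48-np.pi/2)))
print(rel([.552,.126,.215],down(.175)))
E
```

```text
(array([338., 254.]), array([ 0.4526, -0.3552]), array([22., 50.]), -0.962)
(array([225., 246.]), array([ 0.3024, -0.3267]), array([ 26., 106.]), -1.211)
(array([320., 178.]), array([ 0.4424, -0.246 ]), array([45., 19.]), 1.441)
(array([347.,  58.]), array([ 0.4902, -0.11  ]), array([68., 18.]), 0.765)
[ 0.44548196 -0.24628436  0.22001716] [ 3.13870688e+00 -9.84122111e-04 -1.29464000e-01]
[-1.9500e-01  1.3400e-01  2.1402e+01  3.0000e-03 -1.0000e-03 -3.9000e-02]
[ 5.7560e+00 -3.8293e+01  3.9700e-01  3.0000e-03 -1.0000e-03 -3.0400e-01]
```

>>> {"fn": "play_rows", "kwargs": {
  "steps": [
    [[-0.3, 0, 10, 0, 0, 0, 0.5], [-0.3, 0, 18, 0, 0, 0, 0.5], [-0.3, 0, 18, 0, 0, 0, 0.5], [-0.3, 0, 18, 0, 0, 0, 0.5], [-0.3, 0, 18, 0, 0, 0, 0.5], [-0.3, 0, 19.5, 0, 0, 0, 0.5], [-0.3, 0, 21.4, 0, 0, 0, 0.5], [-0.3, 0, 21.4, 0, 0, 0, 0.5], [-0.3, 0, 21.4, 0, 0, 0, 0], [-0.3, 0, 21.4, 0, 0, 0, 0], [-0.3, 0, 21.4, 0, 0, 0, 0], [-0.3, 0, 21.4, 0, 0, 0, 0], [-0.3, 0, 20, 0, 0, 0, 0], [-0.3, 0, 15, 0, 0, 0, 0], [-0.3, 0, 5, 0, 0, 0, 0], [-0.3, 0, 0, 0, 0, 0, 0], [-0.3, 0, 0, 0, 0, 0, 0], [5.8, -38.3, 0.4, 0, 0, -0.3, 0], [5.8, -38.3, 0.4, 0, 0, -0.3, 0], [5.8, -38.3, 0.4, 0, 0, -0.3, 0]]
  ]
}}

```text
time_s: 12.6
ee_pos: [0.4779, -0.1253, 0.1972]
eef_rot: [3.138, -0.002, 0.176]
force: [0.8, 0.4, -1.3]
grip_width: 0.0196
```

```bash
python3 - <<'E'
from det import *
y=.175; print(ctrl.get_obs()['grip_width'])
for p,y in [((.552,.126,.215),y)]: print(rel(p,down(y)))
E
```

```text
0.019566668179251484
[ 1.1696e+01 -2.3436e+01 -1.8510e+00  4.0000e-03 -2.0000e-03  1.0000e-03]
```

>>> {"fn": "play_rows", "kwargs": {
  "steps": [
    [[11.7, -23.4, -2, 0, 0, 0, 0], [11.7, -23.4, -2, 0, 0, 0, 0], [11.7, -23.4, -2, 0, 0, 0, 0], [11.7, -23.4, -2, 0, 0, 0, 0], [11.7, -23.4, -2, 0, 0, 0, 0], [11.7, -23.4, -2, 0, 0, 0, 0], [11.7, -23.4, -2, 0, 0, 0, 0], [11.7, -23.4, -2, 0, 0, 0, 0], [11.7, -23.4, 1, 0, 0, 0, 0], [11.7, -23.4, 4.2, 0, 0, 0, 0], [11.7, -23.4, 4.2, 0, 0, 0, 0], [11.7, -23.4, 4.2, 0, 0, 0, 0.4], [11.7, -23.4, 4.2, 0, 0, 0, 0.4], [11.7, -23.4, 4.2, 0, 0, 0, 0.4], [11.7, -23.4, 0, 0, 0, 0, 0.4], [11.7, -23.4, -4, 0, 0, 0, 0.4], [11.7, -23.4, -4, 0, 0, 0, 0.4]]
  ]
}}

```text
time_s: 14.02
ee_pos: [0.5544, 0.126, 0.2462]
eef_rot: [3.137, -0.015, 0.176]
force: [-0.2, -0.4, 1.6]
grip_width: 0.0377
```

```bash
python3 - <<'E'
from det import *
print(rel((.4526,-.3565,.22),down(-.955+np.pi/2)),rel((.4526,-.3565,.22),down(-.955-np.pi/2)))
E
```

```text
[-1.8509e+01  4.5714e+01  2.5260e+00  8.0000e-03 -1.4000e-02 -4.4000e-01] [-1.8509e+01  4.5714e+01  2.5260e+00 -1.9000e-02 -1.0000e-02  2.7020e+00]
```

>>> {"fn": "play_rows", "kwargs": {
  "steps": [
    [[-18.5, 45.7, 2.5, 0, -0.014, -0.44, 0.5], [-18.5, 45.7, 2.5, 0, -0.014, -0.44, 0.5], [-18.5, 45.7, 2.5, 0, -0.014, -0.44, 0.5], [-18.5, 45.7, 2.5, 0, -0.014, -0.44, 0.5], [-18.5, 45.7, 2.5, 0, -0.014, -0.44, 0.5], [-18.5, 45.7, 2.5, 0, -0.014, -0.44, 0.5], [-18.5, 45.7, 2.5, 0, -0.014, -0.44, 0.5], [-18.5, 45.7, 2.5, 0, -0.014, -0.44, 0.5], [-18.5, 45.7, 2.5, 0, -0.014, -0.44, 0.5], [-18.5, 45.7, 2.5, 0, -0.014, -0.44, 0.5], [-18.5, 45.7, 2.5, 0, -0.014, -0.44, 0.5], [-18.5, 45.7, 2.5, 0, -0.014, -0.44, 0.5], [-18.5, 45.7, 2.5, 0, -0.014, -0.44, 0.5], [-18.5, 45.7, 2.5, 0, -0.014, -0.44, 0.5], [-18.5, 45.7, 2.5, 0, -0.014, -0.44, 0.5], [-18.5, 45.7, 2.5, 0, -0.014, -0.44, 0.5]]
  ]
}}

```text
time_s: 15.35
ee_pos: [0.4532, -0.3554, 0.2211]
eef_rot: [3.133, 0.001, 0.617]
force: [-0.4, -0.8, 0.1]
grip_width: 0.047
```

```bash
python3 - <<'E'
from det import *
c=look(); e,r,o=pose(); print(e,r)
print(rel([.4526,-.356,.006],down(-.955+np.pi/2)))
print(rel([.552,.126,.215],down(.175)))
E
```

```text
(array([321., 178.]), array([ 0.4515, -0.3574]), array([19., 46.]), -0.953)
(array([224., 135.]), array([ 0.3246, -0.3872]), array([ 26., 235.]), -1.198)
[ 0.45325622 -0.35527903  0.2210775 ] [3.13314895e+00 1.08001517e-03 6.17385710e-01]
[-7.2000e-02 -1.6100e-01  2.1507e+01  8.0000e-03  1.0000e-03  2.0000e-03]
[ 3.5914e+01 -3.3531e+01  2.8600e-01  9.0000e-03 -1.0000e-03  4.4200e-01]
```

>>> {"fn": "play_rows", "kwargs": {
  "steps": [
    [[-0.3, 0, 10, 0, 0, 0, 0.5], [-0.3, 0, 18, 0, 0, 0, 0.5], [-0.3, 0, 18, 0, 0, 0, 0.5], [-0.3, 0, 18, 0, 0, 0, 0.5], [-0.3, 0, 18, 0, 0, 0, 0.5], [-0.3, 0, 19.5, 0, 0, 0, 0.5], [-0.3, 0, 21.5, 0, 0, 0, 0.5], [-0.3, 0, 21.5, 0, 0, 0, 0.5], [-0.3, 0, 21.5, 0, 0, 0, 0], [-0.3, 0, 21.5, 0, 0, 0, 0], [-0.3, 0, 21.5, 0, 0, 0, 0], [-0.3, 0, 21.5, 0, 0, 0, 0], [-0.3, 0, 20, 0, 0, 0, 0], [-0.3, 0, 15, 0, 0, 0, 0], [-0.3, 0, 5, 0, 0, 0, 0], [-0.3, 0, 0, 0, 0, 0, 0], [-0.3, 0, 0, 0, 0, 0, 0], [35.9, -33.5, -1, 0, 0, 0.44, 0], [35.9, -33.5, -1, 0, 0, 0.44, 0], [35.9, -33.5, -1, 0, 0, 0.44, 0]]
  ]
}}

```text
time_s: 17.07
ee_pos: [0.4752, -0.2408, 0.1987]
eef_rot: [3.132, -0.003, 0.256]
force: [0.4, -0.5, -0.8]
grip_width: 0.0196
```

```bash
python3 - <<'E'
from det import *
y=.175; print(ctrl.get_obs()['grip_width'])
for p,y in [((.552,.126,.215),y)]: print(rel(p,down(y)))
E
```

```text
0.01956354679275849
[ 1.6717e+01 -3.3522e+01 -1.8930e+00  9.0000e-03 -4.0000e-03  8.1000e-02]
```

>>> {"fn": "play_rows", "kwargs": {
  "steps": [
    [[16.7, -33.5, -2, 0.01, 0, 0.08, 0], [16.7, -33.5, -2, 0.01, 0, 0.08, 0], [16.7, -33.5, -2, 0.01, 0, 0.08, 0], [16.7, -33.5, -2, 0.01, 0, 0.08, 0], [16.7, -33.5, -2, 0.01, 0, 0.08, 0], [16.7, -33.5, -2, 0.01, 0, 0.08, 0], [16.7, -33.5, -2, 0.01, 0, 0.08, 0], [16.7, -33.5, -2, 0.01, 0, 0.08, 0], [16.7, -33.5, -2, 0.01, 0, 0.08, 0], [16.7, -33.5, -2, 0.01, 0, 0.08, 0], [16.7, -33.5, -2, 0.01, 0, 0.08, 0], [16.7, -33.5, 1, 0.01, 0, 0.08, 0], [16.7, -33.5, 4.3, 0.01, 0, 0.08, 0], [16.7, -33.5, 4.3, 0.01, 0, 0.08, 0], [16.7, -33.5, 4.3, 0.01, 0, 0.08, 0.4], [16.7, -33.5, 4.3, 0.01, 0, 0.08, 0.4], [16.7, -33.5, 4.3, 0.01, 0, 0.08, 0.4], [16.7, -33.5, 0, 0.01, 0, 0.08, 0.4], [16.7, -33.5, -6, 0.01, 0, 0.08, 0.4], [16.7, -33.5, -7, 0.01, 0, 0.08, 0.4]]
  ]
}}

```text
time_s: 18.73
ee_pos: [0.552, 0.126, 0.2715]
eef_rot: [-3.141, -0.009, 0.176]
force: [-0.4, 0.6, 0.6]
grip_width: 0.0372
```

```bash
python3 - <<'E'
from det import *; import pickle
c=cam('wrist','w3'); pickle.dump(c,open('w3.pkl','wb'))
v=c['frame'].copy()
a=.175; ux=np.array([np.cos(a),np.sin(a),0]); uy=np.array([-np.sin(a),np.cos(a),0]); m=np.array([.552,.126,.145])
for q in np.linspace(0,2*np.pi,60):
    for r,col in ((.054,(0,255,255)),(.041,(0,255,0))):
        u=proj(c,m+r*(np.cos(q)*ux+np.sin(q)*uy))[0]; cv2.circle(v,tuple(int(k) for k in u),0,col,-1)
for P in [m+.064*uy+[0,0,.022]]: print(proj(c,P))
for s in (-1,1): print('bar end',proj(c,m+.189*uy+[0,0,.014]+s*.026*ux))
cv2.imwrite('pics/w3o.png',cv2.resize(v[0:300,200:450],None,fx=2,fy=2,interpolation=cv2.INTER_CUBIC))
E
```

```text
[[322.37580349 133.14351026]]
bar end [[291.3956967  -18.61929473]]
bar end [[353.58542047 -18.29035983]]
```

View pics/w3o.png

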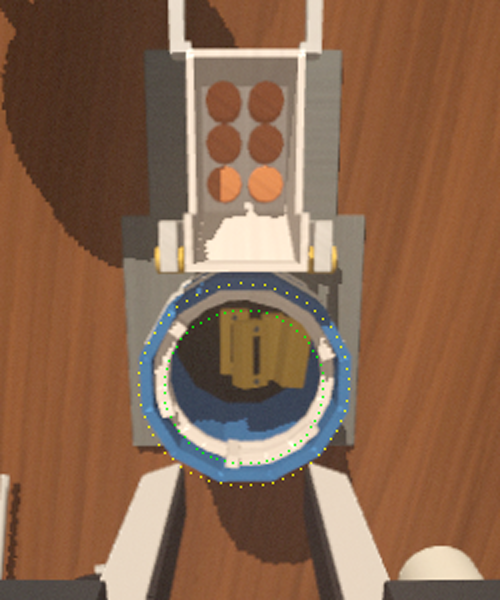

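Four bolsters are piled in the barrel at about (320,170) in the full wrist frame. The overlay puts the mouth about 2–3 mm further towards the pot, at roughly (0.5526,0.1285). Next I'll go over the pot bar.

```bash
python3 - <<'E'
from det import *
print(rel((.5197,.3148,.25),down(.175+np.pi/2)))
E
```

```text
[-5.9000e-02 -1.9144e+01  2.7040e+00  1.2000e-02 -1.3000e-02 -1.5700e+00]
```

>>> {"fn": "play_rows", "kwargs": {
  "steps": [
    [[0, -19.1, 0, 0, 0, -1.57, 0.4], [0, -19.1, 0, 0, 0, -1.57, 0.4], [0, -19.1, 0, 0, 0, -1.57, 0.4], [0, -19.1, 0, 0, 0, -1.57, 0.4], [0, -19.1, 0, 0, 0, -1.57, 0.4], [0, -19.1, 0, 0, 0, -1.57, 0.4], [0, -19.1, 0, 0, 0, -1.57, 0.4], [0, -19.1, 0, 0, 0, -1.57, 0.4], [0, -19.1, 0, 0, 0, -1.57, 0.4], [0, -19.1, 0, 0, 0, -1.57, 0.4], [0, -19.1, 0, 0, 0, -1.57, 0.4], [0, -19.1, 2, 0, 0, -1.57, 0.4], [0, -19.1, 2, 0, 0, -1.57, 0.4], [0, -19.1, 2, 0, 0, -1.57, 0.4], [0, -19.1, 2, 0, 0, -1.57, 0.4], [0, -19.1, 2, 0, 0, -1.57, 0.4], [0, -19.1, 2, 0, 0, -1.57, 0.4]]
  ]
}}

```text
time_s: 20.2
ee_pos: [0.5204, 0.3145, 0.258]
eef_rot: [3.124, -0.001, 1.744]
force: [-0.1, -0.2, -0.2]
grip_width: 0.0377
```

```bash
python3 - <<'E'
from det import *
c=cam('wrist','w4'); e,r,o=pose(); print(e,r)
h=cv2.cvtColor(c['frame'],cv2.COLOR_BGR2HSV); m=cv2.inRange(h,(0,150,90),(6,255,255))|cv2.inRange(h,(174,150,90),(180,255,255))
n,l,s,ce=cv2.connectedComponentsWithStats(m)
for i in range(1,n):
    if s[i,4]>150:
        y,x=np.nonzero(l==i); p=ray(c,np.c_[x,y],.161); print(s[i],ce[i].round(),cv2.minAreaRect((p[:,:2]*1000).astype(np.float32)))
E
```

```text
[0.52037464 0.31451653 0.25776416] [ 3.12432196e+00 -1.02787357e-03  1.74427566e+00]
[  0   7  26  22 427] [11. 18.] ((405.0596618652344, 29.044715881347656), (24.266542434692383, 15.89484977722168), 89.35391998291016)
[316 163  13  71 867] [322. 198.] ((518.14892578125, 315.5041809082031), (68.50470733642578, 11.508131980895996), 10.290270805358887)
```

View pics/w4.png

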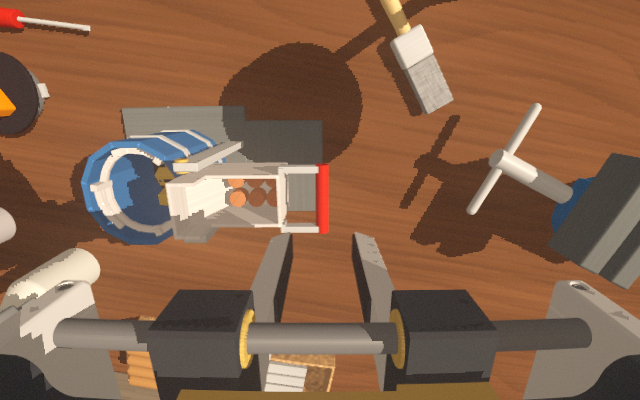

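The bar is at (322,198), with its centre at (0.5181,0.3155) and its axis at 10.3°. That puts the mouth at about (0.552,0.129). I'll grip the bar.

>>> {"fn": "play_rows", "kwargs": {
  "steps": [
    [[0.1, -0.2, 3, 0.017, 0, 0, 0.4], [0.1, -0.2, 7, 0.017, 0, 0, 0.4], [0.1, -0.2, 10, 0.017, 0, 0, 0.4], [0.1, -0.2, 11.7, 0.017, 0, 0, 0.4], [0.1, -0.2, 11.7, 0.017, 0, 0, 0.4], [0.1, -0.2, 11.7, 0.017, 0, 0, 0.4], [0.1, -0.2, 11.7, 0.017, 0, 0, 0], [0.1, -0.2, 11.7, 0.017, 0, 0, 0], [0.1, -0.2, 11.7, 0.017, 0, 0, 0], [0.1, -0.2, 11.7, 0.017, 0, 0, 0], [0.1, -0.2, 11.7, 0.017, 0, 0, 0]]
  ],
  "force": 25
}}

```text
time_s: 21.17
ee_pos: [0.5208, 0.3144, 0.1417]
eef_rot: [3.14, 0.001, 1.744]
force: [1.0, -10.5, 5.9]
grip_width: 0.0116
```

```bash
cat > pot.py <<'E'
from h import *
def pot(th0,ths,cr=1.0):
    "rows from the present pose at tilt th0 to tilts ths"
    e,r,o=pose(); R0=Rm(r); a=.178; uy=np.array([-np.sin(a),np.cos(a),0]); z=np.array([0,0,1.])
    f=lambda t: .1253*(np.cos(t-.064)*uy+np.sin(t-.064)*z)
    print(e,r,o['grip_width'],o['force'])
    for t in ths: print(t, np.round(R0.inv().apply(f(t)-f(th0))*100,1))
E
python3 - <<'E'
from pot import *
pot(0,np.round(np.arange(.1,2.3,.1),1))
E
```

```text
[0.52079389 0.31440029 0.14169188] [3.14034121e+00 1.23146246e-03 1.74391390e+00] 0.011550556555216326 [  0.96832717 -10.49562706   5.93993394]
0.1 [ 0.   0.  -1.3]
0.2 [-0.1  0.  -2.5]
0.3 [-0.3  0.  -3.7]
0.4 [-0.7  0.  -4.9]
0.5 [-1.2  0.  -6.1]
0.6 [-1.7  0.  -7.2]
0.7 [-2.4  0.  -8.2]
0.8 [-3.2  0.  -9.2]
0.9 [ -4.1   0.  -10.1]
1.0 [ -5.1   0.  -10.9]
1.1 [ -6.1   0.  -11.6]
1.2 [ -7.2   0.1 -12.2]
1.3 [ -8.4   0.1 -12.6]
1.4 [ -9.6   0.1 -13. ]
1.5 [-10.8   0.1 -13.2]
1.6 [-12.1   0.1 -13.3]
1.7 [-13.3   0.1 -13.3]
1.8 [-14.6   0.1 -13.1]
1.9 [-15.8   0.1 -12.9]
2.0 [-17.    0.1 -12.5]
2.1 [-18.1   0.1 -12. ]
2.2 [-19.2   0.1 -11.4]
```

>>> {"fn": "play_rows", "kwargs": {
  "steps": [
    [[-0.1, 0, -1.3, 0, 0, 0, 0], [-0.2, 0, -2.5, 0, 0, 0, 0], [-0.4, 0, -3.7, 0, 0, 0, 0], [-0.8, 0, -4.9, 0, 0, 0, 0], [-1.3, 0, -6.1, 0, 0, 0, 0], [-1.8, 0, -7.2, 0, 0, 0, 0], [-2.5, 0, -8.2, 0, 0, 0, 0], [-3.3, 0, -9.2, 0, 0, 0, 0], [-4.2, 0, -10.1, 0, 0, 0, 0], [-5.2, 0, -10.9, 0, 0, 0, 0], [-5.2, 0, -10.9, 0, 0, 0, 0]]
  ]
}}

```text
time_s: 22.08
ee_pos: [0.5298, 0.2651, 0.2553]
eef_rot: [3.134, -0.005, 1.745]
force: [-7.7, 13.4, 20.0]
grip_width: 0.011
```

```bash
python3 - <<'E'
from pot import *
pot(1.0,np.round(np.arange(1.1,2.3,.1),1))
E
```

```text
[0.52979892 0.26511606 0.25533401] [ 3.13433838 -0.00470795  1.74507031] 0.010953493701567639 [-7.73618494 13.35861948 20.0426982 ]
1.1 [-1.   0.  -0.7]
1.2 [-2.1  0.  -1.3]
1.3 [-3.3  0.  -1.8]
1.4 [-4.5  0.  -2.1]
1.5 [-5.7  0.  -2.4]
1.6 [-7.   0.  -2.5]
1.7 [-8.2  0.  -2.5]
1.8 [-9.5  0.1 -2.3]
1.9 [-10.7   0.1  -2.1]
2.0 [-11.9   0.1  -1.7]
2.1 [-13.    0.1  -1.2]
2.2 [-14.1   0.1  -0.6]
```

>>> {"fn": "play_rows", "kwargs": {
  "steps": [
    [[0, 0, 0, 0, 0, 0, 0], [0, 0, 0, 0, 0, 0, 0], [0, 0, 0, 0, 0, 0, 0]]
  ]
}}

```text
time_s: 22.33
ee_pos: [0.5296, 0.2651, 0.2557]
eef_rot: [3.134, -0.005, 1.745]
force: [-3.0, 0.1, 1.5]
grip_width: 0.0111
```

```bash
python3 - <<'E'
from pot import *
c=cam('side','s2'); pot(1.0,[1.1]); print(ctrl.get_obs()['moment'])
cv2.imwrite('pics/s2c.png',cv2.resize(c['frame'][60:260,180:440],None,fx=3,fy=3)[:,:780])
E
```

```text
[0.52964028 0.26516439 0.25563504] [ 3.13447875 -0.00494577  1.74505438] 0.01108119466480024 [-3.25137719 -0.07918242  0.87814225]
1.1 [-1.   0.  -0.7]
[ 0.1068014   0.69774174 -0.04071789]
```

View pics/s2c.png

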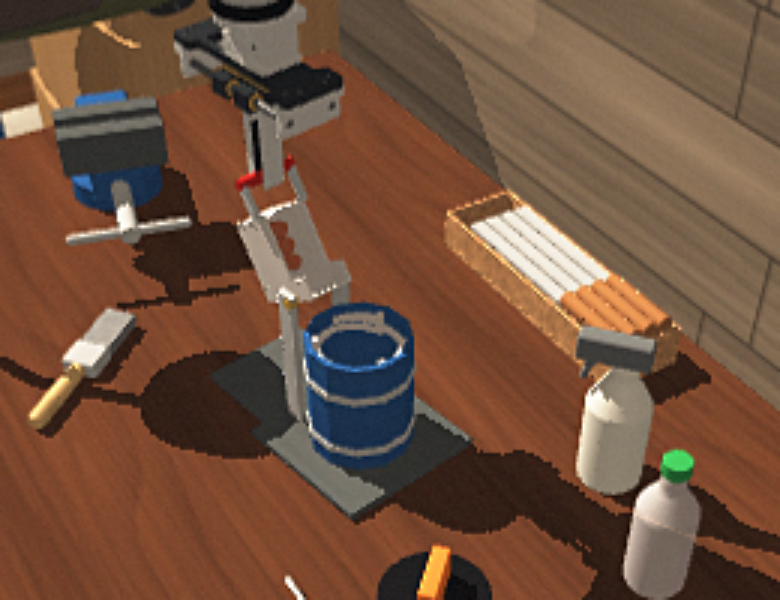

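The side view shows the pot held at about 1 rad with all stones in, and the forces have relaxed. I'll continue the swing.

>>> {"fn": "play_rows", "kwargs": {
  "steps": [
    [[-1.0, 0, -0.5, 0, 0, 0, 0], [-2.1, 0, -1.0, 0, 0, 0, 0], [-3.3, 0, -1.5, 0, 0, 0, 0], [-4.5, 0, -1.8, 0, 0, 0, 0], [-5.7, 0, -2.1, 0, 0, 0, 0], [-7.0, 0, -2.2, 0, 0, 0, 0], [-7.0, 0, -2.2, 0, 0, 0, 0]]
  ],
  "force": 30
}}

```text
time_s: 22.97
ee_pos: [0.5423, 0.1952, 0.2796]
eef_rot: [3.131, -0.006, 1.744]
force: [-3.0, -1.0, 13.9]
grip_width: 0.0109
```

```bash
python3 - <<'E'
from pot import *
pot(1.6,np.round(np.arange(1.7,2.3,.1),1))
E
```

```text
[0.54228734 0.19515226 0.27955797] [ 3.13090076 -0.00605457  1.74438079] 0.010859145281387015 [-3.03204893 -1.02975331 13.9126273 ]
1.7 [-1.3  0.   0. ]
1.8 [-2.5  0.   0.1]
1.9 [-3.7  0.   0.4]
2.0 [-4.9  0.   0.8]
2.1 [-6.1  0.   1.3]
2.2 [-7.2  0.   1.9]
```

>>> {"fn": "play_rows", "kwargs": {
  "steps": [
    [[-1.3, 0, 0, 0, 0, 0, 0], [-2.5, 0, 0.1, 0, 0, 0, 0], [-3.7, 0, 0.4, 0, 0, 0, 0], [-4.9, 0, 0.8, 0, 0, 0, 0], [-6.1, 0, 1.3, 0, 0, 0, 0], [-7.1, 0, 1.8, 0, 0, 0, 0], [-7.1, 0, 1.8, 0, 0, 0, 0], [-7.1, 0, 1.8, 0, 0, 0, 0], [-7.1, 0, 1.8, 0, 0, 0, 0], [-7.1, 0, 1.8, 0, 0, 0, 0], [-7.1, 0, 1.8, 0, 0, 0, 0], [-7.1, 0, 1.8, 0, 0, 0, 0]]
  ]
}}

```text
time_s: 23.97
ee_pos: [0.5547, 0.1253, 0.2612]
eef_rot: [3.131, -0.006, 1.744]
force: [-1.5, -0.2, 1.3]
grip_width: 0.0108
```

```bash
python3 - <<'E'
from pot import *
pot(2.2,np.round(np.arange(2.1,-.1,-.1),1))
c=cam('side','s3')
cv2.imwrite('pics/s3c.png',cv2.resize(c['frame'][60:260,180:440],None,fx=3,fy=3)[:,:780])
E
```

```text
[0.55470656 0.12530216 0.26115744] [ 3.1309892  -0.00578072  1.74445846] 0.01081228454582735 [-1.47968563 -0.17777198  1.26604413]
2.1 [ 1.1  0.  -0.6]
2.0 [ 2.2  0.  -1.1]
1.9 [ 3.4  0.  -1.5]
1.8 [ 4.7 -0.  -1.8]
1.7 [ 5.9 -0.  -1.9]
1.6 [ 7.2 -0.  -1.9]
1.5 [ 8.4 -0.  -1.8]
1.4 [ 9.6 -0.  -1.5]
1.3 [10.8 -0.  -1.2]
1.2 [12.  -0.  -0.7]
1.1 [13.1 -0.1 -0.1]
1.0 [14.1 -0.1  0.6]
0.9 [15.1 -0.1  1.4]
0.8 [16.  -0.1  2.3]
0.7 [16.8 -0.1  3.2]
0.6 [17.5 -0.1  4.3]
0.5 [18.  -0.1  5.4]
0.4 [18.5 -0.1  6.6]
0.3 [18.8 -0.2  7.8]
0.2 [19.1 -0.2  9. ]
0.1 [19.2 -0.2 10.2]
-0.0 [19.1 -0.2 11.5]
```

View pics/s3c.png

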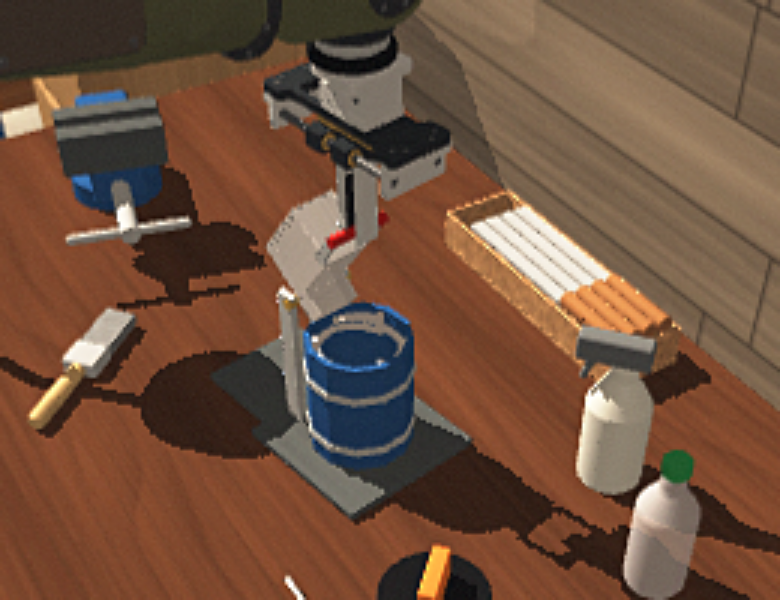

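The pot is fully tipped, with its spout over the mouth and nothing spilt on the bench. I'll swing it back.

>>> {"fn": "play_rows", "kwargs": {
  "steps": [
    [[1.1, 0, -0.6, 0, 0, 0, 0], [2.2, 0, -1.1, 0, 0, 0, 0], [3.4, 0, -1.5, 0, 0, 0, 0], [4.7, 0, -1.8, 0, 0, 0, 0], [5.9, 0, -1.9, 0, 0, 0, 0], [7.2, 0, -1.9, 0, 0, 0, 0], [8.4, 0, -1.8, 0, 0, 0, 0], [9.6, 0, -1.5, 0, 0, 0, 0], [10.8, 0, -1.2, 0, 0, 0, 0], [12, 0, -0.7, 0, 0, 0, 0], [13.1, 0, -0.1, 0, 0, 0, 0], [14.1, 0, 0.6, 0, 0, 0, 0], [14.1, 0, 0.6, 0, 0, 0, 0]]
  ]
}}

```text
time_s: 25.1
ee_pos: [0.53, 0.2666, 0.2543]
eef_rot: [3.131, -0.007, 1.746]
force: [5.7, 5.9, -0.3]
grip_width: 0.0109
```

```bash
python3 - <<'E'
from pot import *
pot(1.0,np.round(np.arange(.9,-.1,-.1),1))
E
```

```text
[0.53004893 0.26660822 0.2542802 ] [ 3.13112187 -0.00712276  1.74591845] 0.0109406208224181 [ 5.7398632   5.89155892 -0.34818375]
0.9 [ 1.  -0.   0.8]
0.8 [ 1.8 -0.   1.7]
0.7 [ 2.6 -0.   2.7]
0.6 [ 3.3 -0.   3.7]
0.5 [ 3.9 -0.1  4.8]
0.4 [ 4.4 -0.1  6. ]
0.3 [ 4.7 -0.1  7.2]
0.2 [ 4.9 -0.1  8.4]
0.1 [ 5.  -0.1  9.7]
0.0 [ 5.  -0.1 10.9]
```

>>> {"fn": "play_rows", "kwargs": {
  "steps": [
    [[1, 0, 0.8, 0, 0, 0, 0], [1.8, 0, 1.7, 0, 0, 0, 0], [2.6, 0, 2.7, 0, 0, 0, 0], [3.3, 0, 3.7, 0, 0, 0, 0], [3.8, 0, 4.8, 0, 0, 0, 0], [4.3, 0, 6.0, 0, 0, 0, 0], [4.6, 0, 7.2, 0, 0, 0, 0], [4.8, 0, 8.4, 0, 0, 0, 0], [4.8, 0, 9.7, 0, 0, 0, 0], [4.8, 0, 10.9, 0, 0, 0, 0], [4.8, 0, 11.2, 0, 0, 0, 0], [4.8, 0, 11.2, 0, 0, 0, 0], [4.8, 0, 11.2, 0, 0, 0, 0]]
  ]
}}

```text
time_s: 26.18
ee_pos: [0.5238, 0.3151, 0.1442]
eef_rot: [3.127, -0.008, 1.745]
force: [1.4, -7.5, 16.7]
grip_width: 0.0108
```

```bash
python3 - <<'E'
from pot import *
pot(0,[])
E
```

```text
[0.5238468  0.31506256 0.144241  ] [ 3.12713466 -0.00784103  1.74548893] 0.010764177801268498 [ 1.36139963 -7.52566871 16.65696731]
```

>>> {"fn": "play_rows", "kwargs": {
  "steps": [
    [[0, 0, 0.3, 0, 0, 0, 0], [0, 0, 0.3, 0, 0, 0, 0], [0, 0, 0, 0, 0, 0, 0.4], [0, 0, 0, 0, 0, 0, 0.4], [0, 0, 0, 0, 0, 0, 0.4], [0, 0, 0, 0, 0, 0, 0.4], [0, 0, -3, 0, 0, 0, 0.4], [0, 0, -7, 0, 0, 0, 0.4], [0, 0, -12, 0, 0, 0, 0.4], [0, 0, -14, 0.01, 0, 0, 0.4], [0, 0, -14, 0.01, 0, 0, 0.4]]
  ]
}}

```text
time_s: 27.1
ee_pos: [0.5231, 0.3144, 0.2904]
eef_rot: [3.129, -0.011, 1.746]
force: [0.0, -0.2, -0.4]
grip_width: 0.038
```

```bash
python3 - <<'E'
from det import *
print(rel((.552,.1285,.30),down(.178))); T=cam('top'); S=cam('side')
print([b for b in bolsters(T) if .3<b[1][0]<.8 and abs(b[1][1])<.5])
a=cv2.resize(T['frame'][150:260,195:375],None,fx=4,fy=4,interpolation=cv2.INTER_CUBIC); cv2.imwrite('pics/c2.png',a)
E
```

```text
[-1.8801e+01 -3.7900e-01 -1.1690e+00  1.0000e-03 -1.8000e-02  1.5680e+00]
[(array([433., 267.]), array([ 0.3249, -0.3877]), array([ 23., 234.]), -1.207), (array([352., 218.]), array([ 0.492 , -0.1231]), array([55., 17.]), 0.763), (array([277., 196.]), array([0.5707, 0.1287]), array([66., 47.]), 0.151)]
```

>>> {"fn": "play_rows", "kwargs": {
  "steps": [
    [[-18.8, -0.4, -1.2, 0, -0.018, 1.568, 0.8], [-18.8, -0.4, -1.2, 0, -0.018, 1.568, 0.8], [-18.8, -0.4, -1.2, 0, -0.018, 1.568, 0.8], [-18.8, -0.4, -1.2, 0, -0.018, 1.568, 0.8], [-18.8, -0.4, -1.2, 0, -0.018, 1.568, 0.8], [-18.8, -0.4, -1.2, 0, -0.018, 1.568, 0.8], [-18.8, -0.4, -1.2, 0, -0.018, 1.568, 0.8], [-18.8, -0.4, -1.2, 0, -0.018, 1.568, 0.8], [-18.8, -0.4, -1.2, 0, -0.018, 1.568, 0.8], [-18.8, -0.4, -1.2, 0, -0.018, 1.568, 0.8], [-18.8, -0.4, -1.2, 0, -0.018, 1.568, 0.8], [-18.8, -0.4, -1.2, 0, -0.018, 1.568, 0.8], [-18.8, -0.4, -1.2, 0, -0.018, 1.568, 0.8], [-18.8, -0.4, -1.2, 0, -0.018, 1.568, 0.8], [-18.8, -0.4, -1.2, 0, -0.018, 1.568, 0.8], [-18.8, -0.4, -1.2, 0, -0.018, 1.568, 0.8]]
  ]
}}

```text
time_s: 28.53
ee_pos: [0.5507, 0.128, 0.2934]
eef_rot: [3.139, 0.008, 0.18]
force: [0.1, -0.1, 0.9]
grip_width: 0.0752
```

```bash
python3 - <<'E'
from det import *; import pickle
c=cam('wrist','w5'); pickle.dump(c,open('w5.pkl','wb')); print(pose()[:2])
v=cv2.resize(c['frame'][0:290,200:450],None,fx=2,fy=2,interpolation=cv2.INTER_CUBIC)
a=.178; ux=np.array([np.cos(a),np.sin(a),0]); uy=np.array([-np.sin(a),np.cos(a),0]); m=np.array([.552,.1285,.145])
for q in np.linspace(0,2*np.pi,60):
    u=(proj(c,m+.054*(np.cos(q)*ux+np.sin(q)*uy))[0]-[200,0])*2; cv2.circle(v,tuple(int(k) for k in u),1,(0,255,255),-1)
cv2.imwrite('pics/w5o.png',v)
print(rel((.488,-.118,.25),down(.765+np.pi/2)),rel((.488,-.118,.25),down(.765-np.pi/2)))
E
```

```text
(array([0.55071641, 0.12796806, 0.29374581]), array([3.13851419, 0.00738687, 0.17980031]))
[-1.0537e+01  2.3065e+01  4.5240e+00 -6.0000e-03  8.0000e-03 -2.1560e+00] [-1.0537e+01  2.3065e+01  4.5240e+00  6.0000e-03  5.0000e-03  9.8600e-01]
```

View pics/w5o.png

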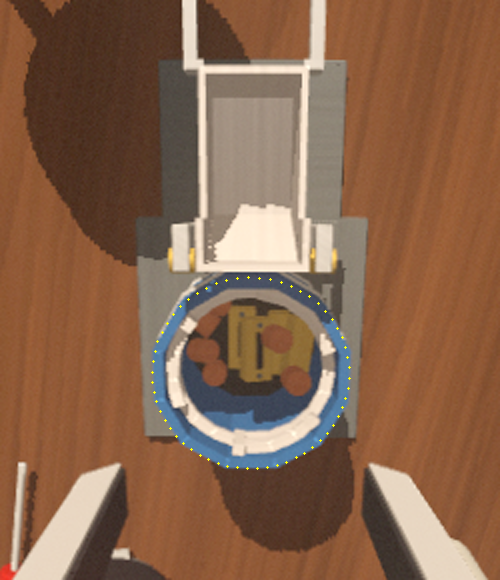

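The pot is empty and upright, the stones lie in the barrel, and the overlaid rim matches (mouth about (0.552,0.1285)). Next is the lid.

>>> {"fn": "play_rows", "kwargs": {
  "steps": [
    [[-10.5, 23.1, 4.5, 0, 0, 0.986, 0.6], [-10.5, 23.1, 4.5, 0, 0, 0.986, 0.6], [-10.5, 23.1, 4.5, 0, 0, 0.986, 0.6], [-10.5, 23.1, 4.5, 0, 0, 0.986, 0.6], [-10.5, 23.1, 4.5, 0, 0, 0.986, 0.6], [-10.5, 23.1, 4.5, 0, 0, 0.986, 0.6], [-10.5, 23.1, 4.5, 0, 0, 0.986, 0.6], [-10.5, 23.1, 4.5, 0, 0, 0.986, 0.6], [-10.5, 23.1, 4.5, 0, 0, 0.986, 0.6], [-10.5, 23.1, 4.5, 0, 0, 0.986, 0.6], [-10.5, 23.1, 4.5, 0, 0, 0.986, 0.6], [-10.5, 23.1, 4.5, 0, 0, 0.986, 0.6]]
  ]
}}

```text
time_s: 29.58
ee_pos: [0.4885, -0.1178, 0.2502]
eef_rot: [3.134, 0.002, -0.802]
force: [-0.3, 0.3, -0.4]
grip_width: 0.0564
```

```bash
python3 - <<'E'
from det import *
c=cam('wrist','w6'); e,r,o=pose(); print(e,r)
h=cv2.cvtColor(c['frame'],cv2.COLOR_BGR2HSV); m=cv2.inRange(h,(8,170,120),(22,255,255))
n,l,s,ce=cv2.connectedComponentsWithStats(m)
for i in range(1,n):
    if s[i,4]>800:
        y,x=np.nonzero(l==i); p=ray(c,np.c_[x,y],.074); print(s[i],ce[i].round(),cv2.minAreaRect((p[:,:2]*1000).astype(np.float32)))
cv2.imwrite('pics/w6c.png',c['frame'])
E
```

```text
[ 0.4885448  -0.11781417  0.25027089] [ 3.13376985e+00  1.48274983e-03 -8.02955651e-01]
```

View pics/w6c.png

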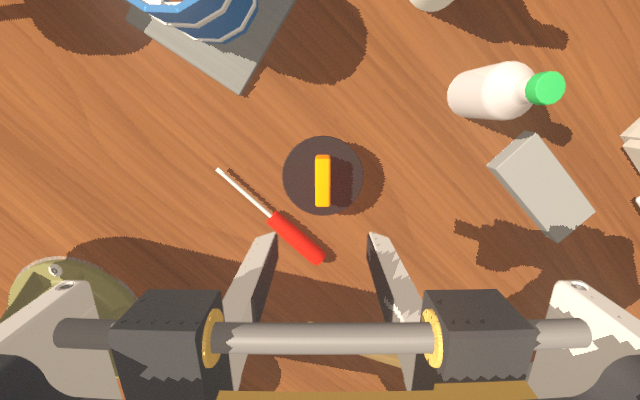

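The lid's bar top is at (322,185), aligned with the jaws, and its orange end face is just above that. I'll measure it with a wider hue range.

```bash
python3 - <<'E'
from det import *
c=dict(cam('wrist')); e,r,o=pose()
h=cv2.cvtColor(c['frame'],cv2.COLOR_BGR2HSV)
print(h[180,322],h[158,322])
m=cv2.inRange(h,(18,150,120),(34,255,255)); m[:140]=0;m[220:]=0;m[:,:290]=0;m[:,350:]=0
y,x=np.nonzero(m); p=ray(c,np.c_[x,y],.074); print(x.min(),x.max(),y.min(),y.max(),cv2.minAreaRect((p[:,:2]*1000).astype(np.float32)))
E
```

```text
[ 25 214 255] [ 19 212 255]
315 328 156 206 ((486.3988952636719, -116.38230895996094), (60.691951751708984, 15.721250534057617), 44.0550537109375)
```

>>> {"fn": "play_rows", "kwargs": {
  "steps": [
    [[-0.2, 0, 6, 0.008, 0, 0, 0.6], [-0.2, 0, 12, 0.008, 0, 0, 0.6], [-0.2, 0, 16, 0.008, 0, 0, 0.6], [-0.2, 0, 16, 0.008, 0, 0, 0.6], [-0.2, 0, 18, 0.008, 0, 0, 0.6], [-0.2, 0, 20.5, 0.008, 0, 0, 0.6], [-0.2, 0, 20.5, 0.008, 0, 0, 0.6], [-0.2, 0, 20.5, 0.008, 0, 0, 0.6], [-0.2, 0, 20.5, 0.008, 0, 0, 0], [-0.2, 0, 20.5, 0.008, 0, 0, 0], [-0.2, 0, 20.5, 0.008, 0, 0, 0], [-0.2, 0, 20.5, 0.008, 0, 0, 0], [-0.2, 0, 20.5, 0.008, 0, 0, 0], [-0.2, 0, 20.5, 0.008, 0, 0, 0]]
  ],
  "force": 40
}}

```text
time_s: 30.85
ee_pos: [0.4861, -0.1175, 0.0457]
eef_rot: [-3.141, 0.0, -0.804]
force: [3.5, -3.6, 3.1]
grip_width: 0.0202
```

```bash
python3 - <<'E'
from det import *
e,r,o=pose(); print(e,r,o['grip_width'],o['force'])
print(rel([e[0],e[1],.262],down(r[2])),rel([.552,.1285,.262],down(r[2])))
E
```

```text
[ 0.48611262 -0.11750627  0.04572649] [-3.14099103e+00  3.82416332e-04 -8.03563734e-01] 0.02023186936236075 [ 3.52084252 -3.61791952  3.10158554]
[-8.0000e-03 -1.3000e-02 -2.1627e+01 -1.0000e-03  0.0000e+00 -0.0000e+00] [-1.3143e+01 -2.1832e+01 -2.1609e+01 -1.0000e-03  0.0000e+00 -0.0000e+00]
```

>>> {"fn": "play_rows", "kwargs": {
  "steps": [
    [[0, 0, 0, 0, 0, 0, 0], [0, 0, 0, 0, 0, 0, 0], [0, 0, 0, 0, 0, 0, 0], [0, 0, -2, 0, 0, 0, 0], [0, 0, -2, 0, 0, 0, 0], [0, 0, -2, 0, 0, 0, 0]]
  ]
}}

```text
time_s: 31.35
ee_pos: [0.4864, -0.1176, 0.0659]
eef_rot: [-3.14, -0.001, -0.803]
force: [0.5, -0.2, -2.6]
grip_width: 0.0178
```

```bash
python3 - <<'E'
from det import *
e,r,o=pose(); print(e,r,o['grip_width'],o['force'],o['moment'])
print(rel([.552,.1285,.265],down(r[2])))
c=cam('wrist','w7'); S=cam('side')
cv2.imwrite('pics/w7c.png',np.hstack([c['frame'][100:300,220:420],cv2.resize(S['frame'][190:290,280:380],(200,200))]).repeat(2,0).repeat(2,1))
E
```

```text
[ 0.48641601 -0.11758862  0.06591289] [-3.14035757e+00 -7.41778565e-04 -8.03492799e-01] 0.017808698083085835 [ 0.52659382 -0.2038639  -2.57723146] [-0.05745056  0.07953032  0.01852062]
[-1.3146e+01 -2.1829e+01 -1.9892e+01 -1.0000e-03 -1.0000e-03  0.0000e+00]
```

View pics/w7c.png

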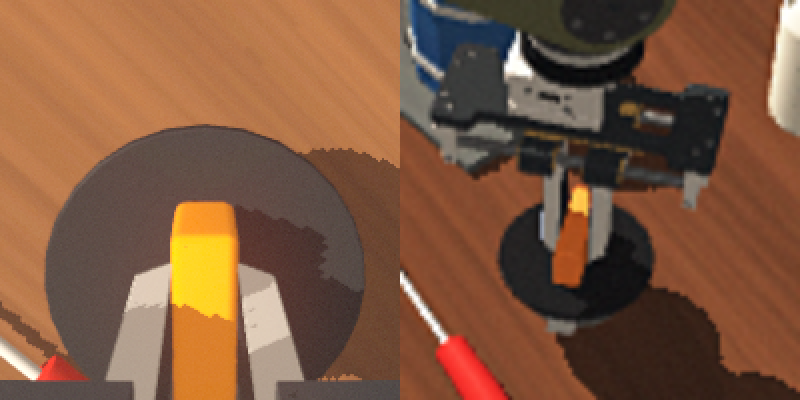

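The lid is held squarely: width 17.8 mm and load 2.6 N. I'll lift it and carry it over the mouth.

>>> {"fn": "play_rows", "kwargs": {
  "steps": [
    [[0, 0, -4, 0, 0, 0, 0], [0, 0, -8, 0, 0, 0, 0], [0, 0, -12, 0, 0, 0, 0], [0, 0, -16, 0, 0, 0, 0], [0, 0, -19.9, 0, 0, 0, 0], [0, 0, -19.9, 0, 0, 0, 0], [-3, -5, -19.9, 0, 0, 0, 0], [-5, -8.3, -19.9, 0, 0, 0, 0], [-7, -11.6, -19.9, 0, 0, 0, 0], [-9, -15, -19.9, 0, 0, 0, 0], [-11, -18.3, -19.9, 0, 0, 0, 0], [-12.5, -20.8, -19.9, 0, 0, 0, 0], [-13.1, -21.8, -19.9, 0, 0, 0, 0], [-13.1, -21.8, -19.9, 0, 0, 0, 0], [-13.1, -21.8, -19.9, 0, 0, 0, 0], [-13.1, -21.8, -19.9, 0, 0, 0, 0]]
  ]
}}

```text
time_s: 32.78
ee_pos: [0.5517, 0.1269, 0.2635]
eef_rot: [3.141, 0.001, -0.804]
force: [-0.8, -0.6, -2.6]
grip_width: 0.018
```

```bash
cat > lid.py <<'E'
from h import *
e,r,o=pose(); print(e,r,'w',o['grip_width'],'F',np.round(o['force'],1),'M',np.round(o['moment'],2),'q6',o['qpos'][5],'grip above rim',e[2]+.017-.145)
print('to axis',rel([.552,.1285,e[2]],down(r[2])))
E
python3 lid.py
```

```text
[0.55171318 0.12692289 0.26348888] [ 3.14090048e+00  1.34777845e-03 -8.04355722e-01] w 0.0180425568633609 F [-0.8 -0.6 -2.6] M [-0.1   0.12 -0.02] q6 0.9653533300826613 grip above rim 0.13548887773750265
to axis [-0.094 -0.13   0.     0.001  0.001  0.   ]
```

>>> {"fn": "play_rows", "kwargs": {
  "steps": [
    [[-0.1, -0.15, 2, 0, 0, 0, 0], [-0.1, -0.15, 4, 0, 0, 0, 0], [-0.1, -0.15, 5.5, 0, 0, 0, 0], [-0.1, -0.15, 6.5, 0, 0, 0, 0], [-0.1, -0.15, 7.2, 0, 0, 0, 0], [-0.1, -0.15, 7.7, 0, 0, 0, 0], [-0.1, -0.15, 8.2, 0, 0, 0, 0], [-0.1, -0.15, 8.6, 0, 0, 0, 0], [-0.1, -0.15, 8.8, 0, 0, 0, 0], [-0.1, -0.15, 8.8, 0, 0, 0, 0]]
  ]
}}

```text
time_s: 33.62
ee_pos: [0.5519, 0.1287, 0.1753]
eef_rot: [3.141, 0.001, -0.804]
force: [0.4, -1.1, -2.4]
grip_width: 0.0178
```

```bash
python3 lid.py
```

```text
[0.5519408  0.12870828 0.17534242] [ 3.14076885e+00  1.45355376e-03 -8.04360538e-01] w 0.01784189062618326 F [ 0.4 -1.1 -2.4] M [-0.02  0.13  0.03] q6 0.9682580498950736 grip above rim 0.047342419653886775
to axis [ 0.019  0.01  -0.     0.001  0.001  0.   ]
```

>>> {"fn": "play_rows", "kwargs": {
  "steps": [
    [[0, 0, 0.1, 0, 0, 0, 0], [0, 0, 0.2, 0, 0, 0, 0], [0, 0, 0.3, 0, 0, 0, 0], [0, 0, 0.4, 0, 0, 0, 0], [0, 0, 0.4, 0, 0, 0, 0]]
  ]
}}

```text
time_s: 34.03
ee_pos: [0.5524, 0.1289, 0.1734]
eef_rot: [-3.14, 0.0, -0.804]
force: [-5.0, -1.0, 12.9]
grip_width: 0.018
```

```bash
python3 lid.py
```

```text
[0.55237906 0.12885559 0.17342278] [-3.14038447e+00  5.84233973e-05 -8.04277199e-01] w 0.01801494280859605 F [-5.  -1.  12.9] M [-0.22  1.35 -0.04] q6 0.9682999587733935 grip above rim 0.04542277622960231
to axis [-0.001  0.052 -0.    -0.001  0.    -0.   ]
```

The lugs rest on top of the thread at about 45 mm. I'll turn back in small steps under light pressure.

>>> {"fn": "play_rows", "kwargs": {
  "steps": [
    [[0, 0, 0.25, 0, 0, -0.1, 0], [0, 0, 0.2, 0, 0, -0.2, 0], [0, 0, 0.15, 0, 0, -0.28, 0], [0, 0, 0.15, 0, 0, -0.28, 0]]
  ],
  "force": 50
}}

```text
time_s: 34.37
ee_pos: [0.5524, 0.1289, 0.1721]
eef_rot: [-3.14, -0.001, -0.52]
force: [-0.0, 0.6, -2.1]
grip_width: 0.0177
```

>>> {"fn": "play_rows", "kwargs": {
  "steps": [
    [[0, 0, 0.1, 0, 0, 0, 0], [0, 0, 0.2, 0, 0, 0, 0], [0, 0, 0.3, 0, 0, 0, 0], [0, 0, 0.3, 0, 0, 0, 0]]
  ]
}}

```text
time_s: 34.7
ee_pos: [0.5523, 0.1289, 0.1688]
eef_rot: [-3.14, -0.0, -0.522]
force: [0.4, 0.4, -2.9]
grip_width: 0.0176
```

It has reached the window and is moving down freely. I'll keep lowering it.

>>> {"fn": "play_rows", "kwargs": {
  "steps": [
    [[0, 0, 0.2, 0, 0, 0, 0], [0, 0, 0.4, 0, 0, 0, 0], [0, 0, 0.6, 0, 0, 0, 0], [0, 0, 0.8, 0, 0, 0, 0], [0, 0, 0.8, 0, 0, 0, 0]]
  ]
}}

```text
time_s: 35.12
ee_pos: [0.5526, 0.129, 0.1626]
eef_rot: [-3.139, -0.001, -0.522]
force: [-6.5, -1.8, 15.1]
grip_width: 0.0176
```

```bash
python3 lid.py
```

```text
[0.55257153 0.12898648 0.16264336] [-3.13941186e+00 -1.39159725e-03 -5.21899162e-01] w 0.01762997436823482 F [-6.5 -1.8 15.1] M [-0.3   1.85  0.02] q6 0.6860143158995833 grip above rim 0.03464335600032928
to axis [-0.025  0.071 -0.    -0.002 -0.001  0.   ]
```

>>> {"fn": "play_rows", "kwargs": {
  "steps": [
    [[0, 0, 0.0, 0, 0, 0.1, 0], [0, 0, 0.1, 0, 0, 0.2, 0], [0, 0, 0.2, 0, 0, 0.3, 0], [0, 0, 0.2, 0, 0, 0.4, 0], [0, 0, 0.3, 0, 0, 0.5, 0], [0, 0, 0.3, 0, 0, 0.5, 0]]
  ]
}}

```text
time_s: 35.62
ee_pos: [0.5536, 0.1289, 0.1615]
eef_rot: [-3.136, -0.002, -1.029]
force: [-0.5, -0.4, 12.8]
grip_width: 0.0182
```

>>> {"fn": "play_rows", "kwargs": {
  "steps": [
    [[0, 0, 0.1, 0, 0, 0.1, 0], [0, 0, 0.15, 0, 0, 0.2, 0], [0, 0, 0.2, 0, 0, 0.3, 0], [0, 0, 0.25, 0, 0, 0.4, 0], [0, 0, 0.25, 0, 0, 0.4, 0]]
  ]
}}

```text
time_s: 36.03
ee_pos: [0.5539, 0.1288, 0.1594]
eef_rot: [-3.135, 0.0, -1.434]
force: [-0.6, 2.7, 2.7]
grip_width: 0.0175
```

```bash
python3 lid.py
```

```text
[0.55385772 0.12878533 0.15937866] [-3.13462063e+00  3.39553779e-04 -1.43353235e+00] w 0.01753831940427259 F [-0.6  2.7  2.7] M [ 0.38  0.34 -0.05] q6 1.5974616751849227 grip above rim 0.031378657187624864
to axis [ 0.003  0.188 -0.001 -0.007  0.    -0.   ]
```

>>> {"fn": "play_rows", "kwargs": {
  "steps": [
    [[0, 0, 0.1, 0, 0, 0.1, 0], [0, 0, 0.15, 0, 0, 0.2, 0], [0, 0, 0.2, 0, 0, 0.3, 0], [0, 0, 0.25, 0, 0, 0.4, 0], [0, 0, 0.25, 0, 0, 0.4, 0], [0, 0, 0.25, 0, 0, 0.4, 0]]
  ]
}}

```text
time_s: 36.53
ee_pos: [0.554, 0.1282, 0.1573]
eef_rot: [-3.135, 0.002, -1.829]
force: [-1.5, -4.9, 4.1]
grip_width: 0.0178
```

```bash
python3 lid.py
```

```text
[0.55395111 0.12822365 0.15731786] [-3.13463263e+00  1.81540713e-03 -1.82941362e+00] w 0.01784252735996427 F [-1.5 -4.9  4.1] M [-1.07  0.69  0.94] q6 1.9934690593911353 grip above rim 0.02931786438823339
to axis [ 0.023  0.196 -0.001 -0.007  0.002 -0.   ]
```

>>> {"fn": "play_rows", "kwargs": {
  "steps": [
    [[0, 0, 0.1, 0, 0, 0.08, 0], [0, 0, 0.15, 0, 0, 0.16, 0], [0, 0, 0.15, 0, 0, 0.22, 0], [0, 0, 0.15, 0, 0, 0.22, 0], [0, 0, 0.15, 0, 0, 0.22, 0]]
  ]
}}

```text
time_s: 36.95
ee_pos: [0.5554, 0.1279, 0.1574]
eef_rot: [-3.131, 0.005, -2.044]
force: [4.7, -4.3, 7.7]
grip_width: 0.0207
```

```bash
python3 lid.py
```

```text
[0.55535807 0.12790123 0.15739362] [-3.13061344  0.00457871 -2.04387691] w 0.02071067711078214 F [ 4.7 -4.3  7.7] M [-0.85 -0.67  1.75] q6 2.2083683002717023 grip above rim 0.029393620185318298
to axis [ 0.1    0.326 -0.004 -0.011  0.005 -0.   ]
```

The height has stopped falling at about 29.3 mm, the torque is up to 1.75 N m and the jaws are twisting on the bar. That is the stop, so the lid is home. I'll release and rise.

>>> {"fn": "play_rows", "kwargs": {
  "steps": [
    [[0, 0, 0, 0, 0, 0, 0.4], [0, 0, 0, 0, 0, 0, 0.4], [0, 0, 0, 0, 0, 0, 0.4], [0, 0, 0, 0, 0, 0, 0.4], [0, 0, -3, 0, 0, 0, 0.4], [0, 0, -6, 0, 0, 0, 0.4], [0, 0, -10, 0, 0, 0, 0.4], [0, 0, -14, 0, 0, 0, 0.6], [0, 0, -14, 0, 0, 0, 0.6]]
  ]
}}

```text
time_s: 37.7
ee_pos: [0.5551, 0.1284, 0.3054]
eef_rot: [-3.122, 0.011, -2.043]
force: [-0.1, 0.2, 0.7]
grip_width: 0.0475
```

```bash
python3 lid.py; python3 - <<'E'
from h import *
c=cam('wrist','w8'); S=cam('side','s8')
h=cv2.cvtColor(c['frame'],cv2.COLOR_BGR2HSV); m=cv2.inRange(h,(8,170,120),(34,255,255)); m[:,:250]=0;m[:,400:]=0;m[:100]=0;m[260:]=0
y,x=np.nonzero(m)
if len(x): p=ray(c,np.c_[x,y],.145+.029+.012); print(cv2.minAreaRect((p[:,:2]*1000).astype(np.float32)))
cv2.imwrite('pics/f.png',np.hstack([cv2.resize(c['frame'][60:300,200:440],(400,400)),cv2.resize(S['frame'][120:270,210:360],(400,400))]))
E
```

```text
[0.5551343  0.12838562 0.30536749] [-3.12181781  0.01124094 -2.0430952 ] w 0.04751910826364438 F [-0.1  0.2  0.7] M [ 0.05  0.13 -0.  ] q6 2.207600149825178 grip above rim 0.17736748939965521
to axis [ 0.132  0.284 -0.007 -0.02   0.011 -0.   ]
((553.9790649414062, 127.88054656982422), (19.29983901977539, 63.5312614440918), 78.332275390625)
```

View pics/f.png

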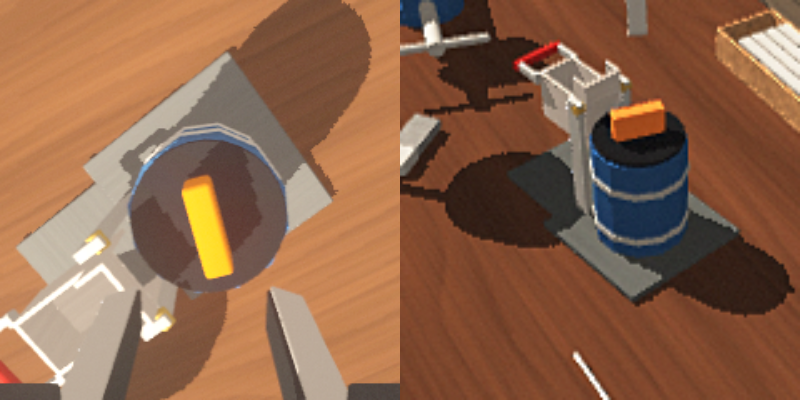

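The lid sits level and centred on the barrel, and the pot is upright. The bar lies at −11.7°, so the lid has turned about 72°. I'll re-grip once, squarely, to confirm the stop.

```bash
python3 - <<'E'
from h import *
for z in (.2,.159): print(rel([.554,.128,z],down(-1.775)))
E
```

```text
[ 7.100e-02  1.130e-01  9.842e+00 -1.400e-02  4.000e-03 -2.680e-01]
[ 9.6000e-02  1.6600e-01  1.3941e+01 -1.4000e-02  4.0000e-03 -2.6800e-01]
```

>>> {"fn": "play_rows", "kwargs": {
  "steps": [
    [[0.1, 0.1, 2, -0.014, 0, -0.1, 0.4], [0.1, 0.1, 5, -0.014, 0, -0.2, 0.4], [0.1, 0.1, 8, -0.014, 0, -0.27, 0.4], [0.1, 0.1, 10, -0.014, 0, -0.27, 0.4], [0.1, 0.1, 12, -0.014, 0, -0.27, 0.4], [0.1, 0.15, 13.9, -0.014, 0, -0.27, 0.4], [0.1, 0.15, 13.9, -0.014, 0, -0.27, 0.4], [0.1, 0.15, 13.9, -0.014, 0, -0.27, 0], [0.1, 0.15, 13.9, -0.014, 0, -0.27, 0], [0.1, 0.15, 13.9, -0.014, 0, -0.27, 0], [0.1, 0.15, 13.9, -0.014, 0, -0.27, 0], [0.1, 0.15, 13.9, -0.014, 0, -0.27, 0], [0.1, 0.15, 13.9, -0.014, 0, -0.27, 0], [0.1, 0.15, 13.9, -0.014, 0, -0.27, 0]]
  ],
  "force": 60
}}

```text
time_s: 38.97
ee_pos: [0.5545, 0.1279, 0.1605]
eef_rot: [-3.14, 0.005, -1.773]
force: [-1.2, -0.3, 5.8]
grip_width: 0.0178
```

```bash
python3 lid.py
```

```text
[0.55449809 0.12789205 0.16046192] [-3.13986479  0.00484237 -1.77338237] w 0.017792540773703458 F [-1.2 -0.3  5.8] M [-0.21  0.38 -0.12] q6 1.9324871843702112 grip above rim 0.032461915487674936
to axis [-0.009  0.257 -0.    -0.002  0.005 -0.   ]
```

Now I'll press and turn forward a little.

>>> {"fn": "play_rows", "kwargs": {
  "steps": [
    [[0, 0, 0.15, 0, 0, 0.05, 0], [0, 0, 0.2, 0, 0, 0.1, 0], [0, 0, 0.2, 0, 0, 0.15, 0], [0, 0, 0.2, 0, 0, 0.15, 0], [0, 0, 0.2, 0, 0, 0.15, 0]]
  ]
}}

```text
time_s: 39.38
ee_pos: [0.5553, 0.1278, 0.1603]
eef_rot: [-3.137, 0.006, -1.922]
force: [-2.4, -2.4, 12.3]
grip_width: 0.0183
```

```bash
python3 lid.py
```

```text
[0.55525845 0.12782303 0.16034957] [-3.13737205  0.00567688 -1.92155813] w 0.018265479895826147 F [-2.4 -2.4 12.3] M [-0.6   0.54  1.47] q6 2.081175489915097 grip above rim 0.0323495691570099
to axis [ 0.048  0.329 -0.002 -0.004  0.006 -0.   ]
```

The torque hits the stop again (1.47 N m) with no further descent, so home is confirmed. I'll release, withdraw, and run a last check.

>>> {"fn": "play_rows", "kwargs": {
  "steps": [
    [[0, 0, 0, 0, 0, 0, 0.4], [0, 0, 0, 0, 0, 0, 0.4], [0, 0, 0, 0, 0, 0, 0.4], [0, 0, 0, 0, 0, 0, 0.4], [0, 0, -3, 0, 0, 0, 0.4], [0, 0, -6, 0, 0, 0, 0.4], [0, 0, -10, 0, 0, 0, 0.4], [0, 0, -14, 0, 0, 0, 0.6], [0, 0, -14, 0, 0, 0, 0.6], [0, 0, -14, 0, 0, 0, 0.6], [0, 0, -14, 0, 0, 0, 0.6]]
  ]
}}

```text
time_s: 40.3
ee_pos: [0.5542, 0.1273, 0.2994]
eef_rot: [-3.138, 0.005, -1.922]
force: [0.0, -0.1, 0.0]
grip_width: 0.056
```

```bash
python3 - <<'E'
from h import *; import pickle
c=cam('wrist','w9'); S=cam('side','s9'); S0=pickle.load(open('side0.pkl','rb'))
h=cv2.cvtColor(c['frame'],cv2.COLOR_BGR2HSV); m=cv2.inRange(h,(8,170,120),(34,255,255)); m[:,:250]=0;m[:,400:]=0;m[:100]=0;m[260:]=0
y,x=np.nonzero(m); p=ray(c,np.c_[x,y],.186); print(cv2.minAreaRect((p[:,:2]*1000).astype(np.float32)))
for s in (S0,S):
    h=cv2.cvtColor(s['frame'],cv2.COLOR_BGR2HSV); m=cv2.inRange(h,(0,150,90),(6,255,255))|cv2.inRange(h,(174,150,90),(180,255,255)); m=m[125:160,245:280]
    y,x=np.nonzero(m); print('bar px',len(x),x.mean()+245,y.mean()+125)
d=cv2.absdiff(S0['frame'],S['frame']).max(2)
cv2.imwrite('pics/s9c.png',cv2.resize(S['frame'][100:380,170:480],None,fx=2,fy=2))
print(ctrl.get_obs()['force'])
E
```

```text
((554.54736328125, 128.2185821533203), (18.705760955810547, 64.1570053100586), 78.10198974609375)
bar px 69 261.1159420289855 140.07246376811594
bar px 70 261.0 140.15714285714284
[ 0.51325621 -0.7028259   0.09487353]
```

View pics/s9c.png

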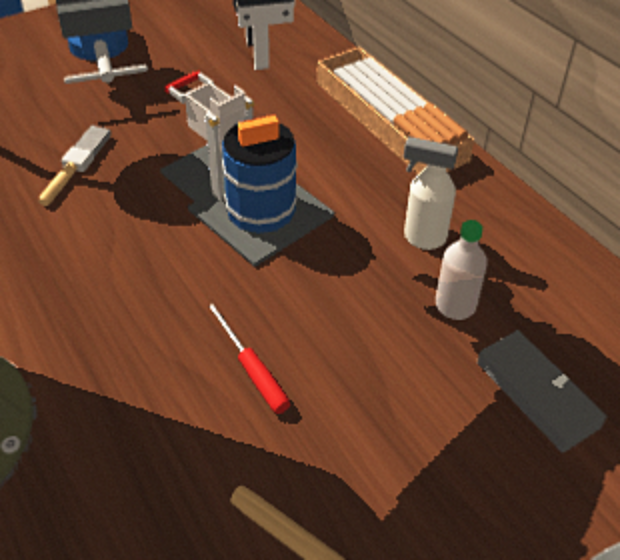

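The side view shows the lid seated, the pot bar back at its starting pixel, and the bench clear. No bystander has moved.

```bash
python3 -c "
from station import ctrl
print(ctrl.hand_in())"
```

```text
the job is handed in; nothing more can be done
None
```

I charged and closed the barrel, then handed the job in at about 40 s of the 210 s allowed. The hand-in gives no verdict.

**What I did**
- **Bolsters:** I dropped all four into the barrel.
- **Pot:** I tipped it to about 2.2 rad and swung it back until it pushed against its lower end.
- **Lid:** It landed on top of the thread about 45 mm above the rim and dropped in after about 16° of turning back. I then screwed it forward about 72° to the stops.

**Last checks**
- **Lid:** It is level, its bar centre is about 2–3 mm from my estimate of the barrel's axis, and its height when first screwed home read about 29.4 mm, from the gripper's position. I re-gripped it squarely and met the stop again at about 1.5 N m with no further descent. The reading of about 32 mm then came from gripping higher on the bar.
- **Pot:** It is empty, and its bar is back at its starting place in the picture to about 0.1 px.
- **Bystanders:** The bench is clear and none of them appears to have moved.
- **Stones, not fully confirmed:** I counted five clearly in the barrel and a probable sixth partly hidden by the rim. None was left in the pot or visible on the bench.
- **Pot bar grip:** The bar slid several mm in the pads during the swing, with a force peak of about 25 N, but this had no visible effect.

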